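Lever open the storage tin and pack the spice jars

ROBOT

A 6-joint arm with a two-finger parallel gripper is mounted at the origin on a cart in front of the work surface, level with it; the furniture and walls round the work are solid. World frame = base frame: x ahead of the robot, y to its left, z up, the work surface at z = 0. Lengths are in m, angles in degrees, forces in N, time in s.
With the tool pointing down it reaches from about 0.3 to 0.75 m from the base axis. Payload 8.5 kg.
Tool frame: the origin (TCP) lies on the centre line of the jaws, within the pads' length; the fingertips stand 11 mm ahead of it and the grasp point (between the pads) lies 8 mm behind it; x points along the fingers, y is the direction in which the jaws open and shut, and the axes are right-handed (so a half turn about x gives the same grasp; the last joint's range is limited). The gripper opens to 85 mm and grips with 20 to 120 N. Pads are 22 mm wide; open, the fingers measure 114 mm over their backs; the gripper's body (76 mm by 85 mm) begins 54 mm behind the grasp point. The pads swing forward as they close: fully open they stand 13 mm farther back than shut.
Start: joints at [51.492, 21.807, 74.336, -0, 83.858, -12.336], TCP at [0.243, 0.494, 0.209] pointing down, gripper open.
Joint ranges: [-178.18, 178.18], [-50.72, 133.34], [12.68, 142.11], [-81.47, 261.47], [9.98, 163.14], [-165.26, 165.26]. Speed limits (degrees/s): [136.94, 136.94, 180, 180, 180, 180].

INTERFACE

Orientations are given as a 3x3 rotation matrix whose columns are the frame's x, y, z axes.
In Python, from rig import env gives the robot as it stands.
- The arm moves only by the tool carry_out, never from a script. Its argument "motion" is a list that holds one entry, the list of rows, each a list of 7 numbers: the shift along the tool's x, y, z in cm, then the turn, a rotation vector about the tool's x, y, z in rad, then the finger opening in cm, from 0 to 8.54. A call has 1 to 5 rows; each row is the pose to reach, as a shift and turn from the pose commanded when the call began, along the tool's axes at that moment; what a row does not reach only later rows make up. A row lasts 1/12 s, in which the tool goes at most 41.7 mm and 7.16 degrees, less where a joint would pass 70% of its speed; a pose out of reach is approached as far as the arm can. A call with a gripper value outside its range is refused whole. The fingers move at their own pace and stop on an object; "grip_force" is the grip in N (left out, the last holds). Time passes only in rows, so rows that repeat a pose let the fingers close. It gives the time, the measured TCP pose, the force and the opening at its end, in the units of the state.
- env.observe(): the state, without advancing time (a new reading comes with each control period).
- env.get_image(name): name is "scene" or "top" or "wrist"; returns a dict with "image" (400x640x3 uint8, red, green, blue), "fov_y" (degrees; the focal length in pixels is half the picture's height over the tangent of half this angle, whatever the lens; pixels are square), "cx", "cy" (the principal point, pixels), "R" (3x3) and "t" (3): a world point X has camera coordinates R X + t. Camera axes: x right, y down, z forward; pixel columns grow to the right and rows downward; lengths in m; the calibration is good to about 2 mm. A picture is of the moment at which its call begins. There is no depth.
- env.close_job(): hands the job in, once; it reports no verdict.
The state is a dict: "time_s": time; "q": joint angles; "qvel": joint speeds; "joint_efforts": joint torques, N m; "position": TCP position; "tool_rot": TCP orientation; "ft_force": force on the tool from outside, world axes, zero at the start; "wrist_torque": the same for the moment, N m; "grip_width": finger opening in m.
Only numpy, scipy, OpenCV 4.12 (cv2) and the standard library are available. Lean on these libraries where they do the work, as an engineer would, in place of code of your own. Each camera call takes 0.05 s, during which the arm holds its last target. There are 200 camera calls.

TASK

The flat lid of the sage-green storage tin is snapped shut and has no handle: push the palette knife's blade into the slot in the tin's front rim, lever the lid up with it, and swing the lid right back so that it stays open. Lay the knife down flat on the worktop, then stand the green-capped and the yellow-capped spice jar upright on the tin's floor in the free space beside the stacked flat tins. Leave everything else where it is.

Things in the scene. Friction and masses are not known exactly. Their poses are not given: they have to be found in the camera images.
- tin: green steel tin, fixed; outside 112 (its x) x 198 (y) x 112 mm high, walls 4 mm, inner floor 6 mm above the worktop. Origin: centre of its underside; +x to the back (hinge side), +y to its left seen from the front. Right half (-y): stacked flat tins, top at 86 mm. Left half, y -7 to +95 mm: free, just fits both jars side by side along y. Inside it is 104 mm in x: open the fingers little there
- tin_slot (a point): middle of the black-edged slot in the tin's front rim, on the front face, axes as the tin: 70 mm wide (y), 8 mm high (z 104 to 112 mm above the worktop), cut right through the 4 mm wall just under the lid, its lower edge is the place to lever on; behind it is empty space for 70 mm
- tin_lid (a joint): angle of the lid about the hinge, rad: 0 shut, 1.57 upright, 1.9 fully back against its stop. Two spring catches hold it shut and let go at about 0.06 with 10 to 15 N lifted near the front; beyond that the stiff hinge holds it at any angle
- tin_hinge (a point): middle of the lid's hinge line, which runs along the tin's y at the top of the back wall, 112 mm above the worktop; axes as the tin
- lid_front (a point): middle of the lid's front edge, on its underside, 115 mm from the hinge line; the lid is a flat plate 4 mm thick and 204 mm wide; its x axis lies along the lid towards the hinge, z out of its top. It stands 3 mm proud of the tin's front
- knife: palette knife lying flat on the worktop, 200 mm long, 0.1 kg. Origin: the underside of the handle at the balance point, where to grip; x points to the blade's tip, y across the handle, z up. Dark wooden handle 110 x 24 x 18 mm (x -85 to +25), steel blade 30 mm wide and 2 mm thick, its middle plane 9 mm above the handle's underside, with a round end at x = +115
- knife_tip (a point): the far end of the knife's blade, in its middle plane; axes as the knife
- jar_green: clear spice jar with a green cap, 45 mm across, 97 mm high, 0.11 kg; origin: centre of its underside, z up; grip the cap (its top 20 mm)
- jar_yellow: clear spice jar with a yellow cap, 44 mm across, 100 mm high, 0.11 kg; origin: centre of its underside, z up; grip the cap (its top 20 mm)
- tuna_low: lower flat tin in the storage tin, 86 mm across, 40 mm high, origin: centre of its underside; stays there
- tuna_high: upper flat tin, 86 mm across, 40 mm high, origin: centre of its underside; stays there
- mug: dark stoneware mug on the draining board, 92 x 121 x 94 mm, origin: centre of its underside; bystander
- beans: short tin of vegetables, 75 mm across, 58 mm high, origin: centre of its underside; bystander
- spoon: teaspoon, 130 mm long along its x, 11 mm high, origin: centre of its underside; bystander
Not all that is in view belongs to the job. What is shaped like the jar_yellow but purple is not meant. Leave any red look-alike of the jar_green alone.

How it is judged (in metres and radians):
On the way, in this order (a step that is already met when the one before it is completed fails the run):
1. the tip of the blade is through the slot, at least 8 mm behind the tin's front face (x of knife_tip in the frame of tin_slot between 0.008 and 0.1 m and y of knife_tip in the frame of tin_slot between -0.04 and 0.04 m and z of knife_tip in the frame of tin_slot between -0.012 and 0.02 m), for 0.1 s.
2. the lid is lifted past its catches (0.1 rad) while the knife presses on the tin or its lid (value of joint tin_lid above 0.1 rad and contact force between knife and tin above 0.3 N), for 0.1 s.
At the end, for the whole second after the job is handed in: The lid stands open beyond 1.4 rad; the knife lies on the worktop (its grip point and tip within 30 mm of worktop height), at rest; both jars stand inside the tin on its floor (underside less than 12 mm above the worktop, within 0.12 rad of upright), at rest (value of joint tin_lid above 1.4 rad and height (world z) of knife between -0.01 and 0.03 m and height (world z) of knife_tip between -0.01 and 0.03 m and linear speed of each of knife, jar_green, jar_yellow below 0.02 m/s and x of jar_green in the frame of tin between -0.045 and 0.045 m and y of jar_green in the frame of tin between -0.02 and 0.095 m and z of each of jar_green, jar_yellow in the frame of tin below 0.012 m and angle between each of jar_green, jar_yellow's own z axis and vertical below 0.12 rad and x of jar_yellow in the frame of tin between -0.045 and 0.045 m and y of jar_yellow in the frame of tin between -0.02 and 0.095 m); the robot touches nothing.
It fails at once if a bystander (mug, vegetable tin or teaspoon) is moved more than 40 mm (distance of any of mug, beans, spoon from where it was at the start of the episode above 0.04 m).
It fails at once if a flat tin is moved more than 30 mm from its place in the storage tin (distance of any of tuna_low, tuna_high from where it was at the start of the episode above 0.03 m).
It also fails if it takes over 72 s, if anything falls off the work surface, if the arm or the gripper's body presses on something with over 40 N, if the wrist force passes 120 N, or if a joint passes its speed limit or range.

## Working session

There is one attempt and no reset: what is moved stays moved. The work goes in short steps, Python scripts to look and compute and a tool call to move; the robot and the scene stay as the last step left them, time stands still between calls to the robot, and variables do not carry over. Pictures are saved under pics/ and viewed, on a budget of 10 in all, crops included, one or two more only if the job needs it, and the job is handed in when it is done.

Besides the shell and the picture viewer there is one more tool, called after ">>>" by a JSON object that holds its "fn" and its "kwargs". carry_out: Moves the arm, as the interface text tells. Its arguments: {"type":"object","properties":{"motion":{"type":"array","items":{"type":"array","items":{"type":"array","items":{"type":"number"}}}},"grip_force":{"type":"number"}},"required":["motion"]}

```bash
mkdir -p pics; ls; python3 - <<'E'
from rig import env
import cv2,numpy as np,pickle
ims={n:env.get_image(n) for n in("scene","top","wrist")}
pickle.dump(ims,open("ims0.pkl","wb"))
for n,d in ims.items():
    cv2.imwrite(f"pics/{n}0.png",d["image"][:,:,::-1]); print(n,d["fov_y"],d["cx"],d["cy"],np.round(d["R"],4).tolist(),np.round(d["t"],4).tolist())
s=env.observe();print({k:np.round(v,3).tolist() for k,v in s.items()})
E
```

```text
pics
scene 56.98579810264468 316.8471648363149 195.42366149714402 [[0.5408, -0.841, -0.0138], [-0.5487, -0.3403, -0.7636], [0.6376, 0.4205, -0.6455]] [-0.2694, 0.4302, 0.88]
top 45.28612997222598 324.1706971209688 192.97498459820102 [[-0.0125, -0.9999, 0.0054], [-0.9918, 0.0117, -0.127], [0.1269, -0.007, -0.9919]] [0.0362, 0.6283, 1.5364]
wrist 66.93199174157377 313.9826401379846 202.06376258559504 [[0.4413, 0.8974, -0.0014], [0.8616, -0.4233, 0.2801], [0.2508, -0.1248, -0.96]] [-0.5486, -0.0377, 0.3787]
{'time_s': 0.15, 'q': [51.492, 21.831, 74.371, -0.0, 83.858, -12.336], 'qvel': [-0.078, -0.152, -0.244, -0.061, 0.094, 0.023], 'joint_efforts': [0.002, -44.862, -23.134, -0.0, 0.004, 0.0], 'position': [0.242, 0.493, 0.208], 'tool_rot': [[-0.001, 0.441, 0.897], [-0.001, 0.897, -0.441], [-1.0, -0.001, -0.0]], 'ft_force': [-0.168, 0.316, -0.316], 'wrist_torque': [0.022, 0.001, -0.034], 'grip_width': 0.085}
```

View pics/scene0.png

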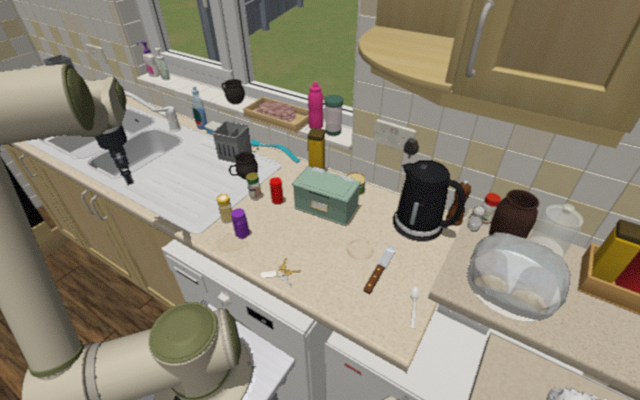

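View pics/top0.png

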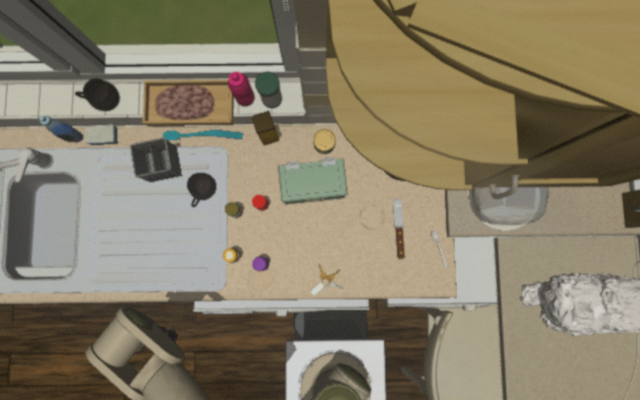

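Scene and top both show the layout. Top-view candidates:
- Green-capped jar at (233,209). Its look-alike is the red jar at (260,202).
- Yellow-capped jar at (231,255). Its look-alike is the purple jar at (260,263), and the beans tin with a yellow top is at (325,140).
- Tin at (312,180), knife at (400,230) with the blade away from the robot, spoon at (440,248).

I'll check these in one close crop.

```bash
cat > h.py <<'E'
import numpy as np,cv2,pickle
def ray(d,uv):
    f=d["image"].shape[0]/2/np.tan(np.radians(d["fov_y"]/2)); R=np.array(d["R"]);t=np.array(d["t"])
    v=R.T@np.array([(uv[0]-d["cx"])/f,(uv[1]-d["cy"])/f,1.]); return -R.T@t, v/np.linalg.norm(v)
def onz(d,uv,z):
    c,v=ray(d,uv); return c+v*(z-c[2])/v[2]
def proj(d,X):
    f=d["image"].shape[0]/2/np.tan(np.radians(d["fov_y"]/2)); p=np.array(d["R"])@np.array(X)+d["t"]
    return np.array([d["cx"]+f*p[0]/p[2],d["cy"]+f*p[1]/p[2]])
def tri(obs):
    A=np.zeros((3,3));b=np.zeros(3)
    for d,uv in obs:
        c,v=ray(d,uv);P=np.eye(3)-np.outer(v,v);A+=P;b+=P@c
    return np.linalg.solve(A,b)
def blobs(d,lo,hi,roi=(0,0,640,400),amin=15):
    x0,y0,x1,y1=roi
    m=cv2.inRange(cv2.cvtColor(d["image"],cv2.COLOR_RGB2HSV),np.array(lo),np.array(hi)); k=np.zeros_like(m);k[y0:y1,x0:x1]=m[y0:y1,x0:x1]
    cs,_=cv2.findContours(k,cv2.RETR_EXTERNAL,cv2.CHAIN_APPROX_NONE)
    return sorted([c for c in cs if cv2.contourArea(c)>=amin],key=cv2.contourArea,reverse=True)
E
python3 - <<'E'
from h import *
ims=pickle.load(open("ims0.pkl","rb"));T=ims["top"];S=ims["scene"]
a=cv2.resize(T["image"][120:300,195:455],None,fx=2.9,fy=2.9,interpolation=cv2.INTER_CUBIC)
cv2.imwrite("pics/top_crop.png",a[:,:,::-1])
b=cv2.resize(S["image"][150:330,200:440],None,fx=3.3,fy=3.3,interpolation=cv2.INTER_CUBIC)
cv2.imwrite("pics/scene_crop.png",b[:,:,::-1])
for uv,z in(((233,209),.09),((231,255),.1),((400,230),.01),((312,180),.112),((325,140),.058)): print(uv,onz(T,uv,z).round(3))
hsv=cv2.cvtColor(T["image"],cv2.COLOR_RGB2HSV)
print(hsv[180,300],hsv[209,233],hsv[255,231],hsv[213,399],hsv[240,400])
c=blobs(T,(60,40,50),(95,160,200),(265,150,360,215))[0]
print(cv2.contourArea(c),cv2.minAreaRect(c)); 
for p in cv2.boxPoints(cv2.minAreaRect(c)): print(p, onz(T,p,.116).round(4))
E
```

```text
(233, 209) [0.575 0.318 0.09 ]
(231, 255) [0.43  0.321 0.1  ]
(400, 230) [ 0.506 -0.222  0.01 ]
(312, 180) [0.661 0.067 0.112]
(325, 140) [0.802 0.024 0.058]
[ 54  41 156] [ 23 136 111] [ 25  39 209] [ 36   7 173] [ 15 143 109]Traceback (most recent call last):
  File "<stdin>", line 10, in <module>
IndexError: list index out of range
```

View pics/top_crop.png

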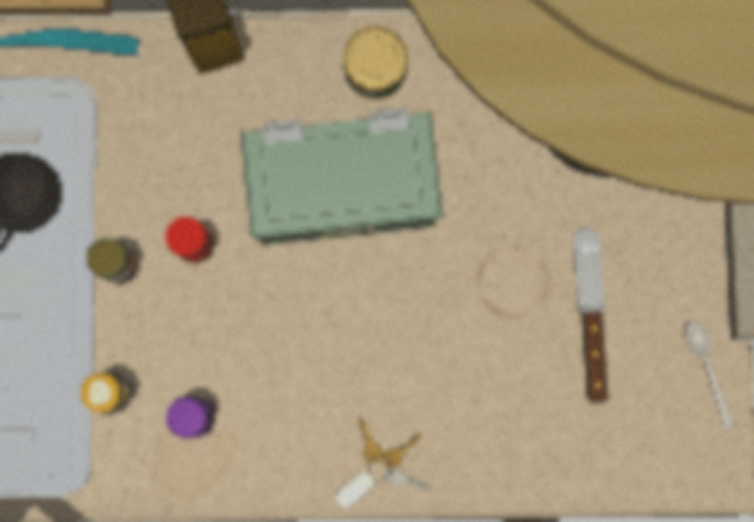

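View pics/scene_crop.png

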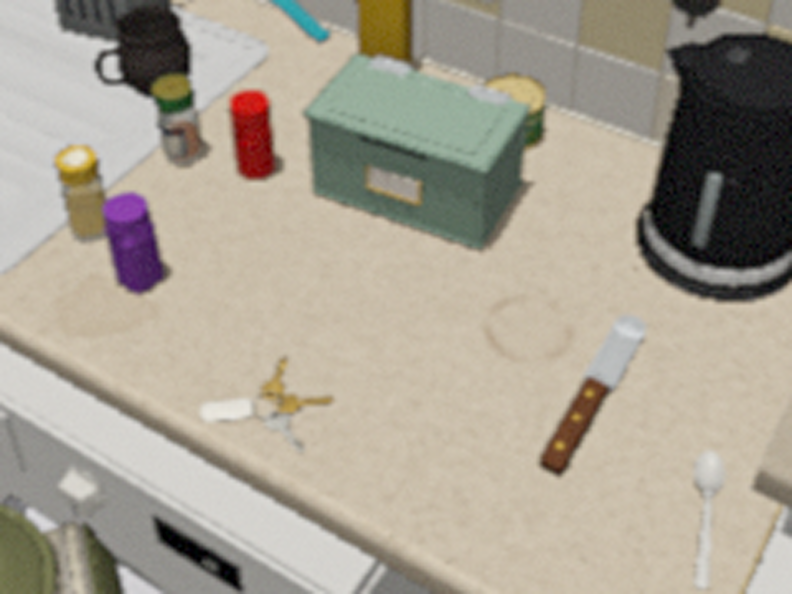

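The crops confirm the choices. In the top crop, the olive/green cap is at (108,258) and the yellow cap at (101,392). The red jar (187,238) and purple jar (189,416) are decoys. The knife runs from (597,400) to its tip at (587,230), and the tin's slot faces the robot. Next I'll measure.

```bash
cat >> h.py <<'E'
from scipy.spatial.transform import Rotation as Ro
def down(yaw,pitch=0):  # tool x down, tool y at yaw deg; pitch>0: knife tip (tool z) up, deg
    a=np.radians(yaw);y=np.array([np.cos(a),np.sin(a),0]);x=np.array([0,0,-1.]);R=np.stack([x,y,np.cross(x,y)],1)
    return R@Ro.from_rotvec([0,-np.radians(pitch),0]).as_matrix()
def rel(s,p,R):
    R0=np.array(s["tool_rot"]);d=R0.T@(np.array(p)-s["position"])*100;r=Ro.from_matrix(R0.T@R).as_rotvec()
    print("shift cm",d.round(2),"rot",r.round(3),"rows",round(max(np.linalg.norm(d)/4.17,np.linalg.norm(r)/.125),1))
E
python3 - <<'E'
from h import *
ims=pickle.load(open("ims0.pkl","rb"));T=ims["top"];S=ims["scene"]
c=blobs(T,(42,28,60),(95,160,220),(265,150,360,215))[0]
print(cv2.contourArea(c),cv2.minAreaRect(c))
for p in cv2.boxPoints(cv2.minAreaRect(c)): print(p, onz(T,p,.116).round(4))
# crop-read lid corners (top crop px /2.9+offset)
for q in((243,131),(430,113),(440,214),(258,236)): print("lid",onz(T,(q[0]/2.9+195,q[1]/2.9+120),.116).round(4))
for q in((316,110),(368,60),(527,104),(490,160)): print("lidS",onz(S,(q[0]/3.3+200,q[1]/3.3+150),.116).round(4))
k=blobs(T,(0,110,40),(22,255,190),(385,220,412,262))
for c in k[:2]:
    r=cv2.minAreaRect(c);print("handle",r); print([onz(T,p,.012).round(4).tolist() for p in cv2.boxPoints(r)], onz(T,r[0],.014).round(4))
print("tip",onz(T,(587/2.9+195,230/2.9+120),.009).round(4),"butt",onz(T,(597/2.9+195,400/2.9+120),.012).round(4),"front handle",onz(T,(593/2.9+195,312/2.9+120),.014).round(4))
print("scene tip",onz(S,(631/3.3+200,318/3.3+150),.009).round(4),"butt",onz(S,(554/3.3+200,466/3.3+150),.01).round(4))
for n,q,z,qs in(("green",(108,258),.097,(172,86)),("yellow",(101,392),.1,(77,157)),):
    print(n,onz(T,(q[0]/2.9+195,q[1]/2.9+120),z).round(4),onz(S,(qs[0]/3.3+200,qs[1]/3.3+150),z).round(4))
E
```

```text
2170.0 ((312.285400390625, 180.92550659179688), (37.7342643737793, 65.24613189697266), 83.79655456542969)
[277.8146  165.69408] [0.7073 0.174  0.116 ]
[342.67868 158.64363] [ 0.7276 -0.0307  0.116 ]
[346.7562  196.15694] [ 0.6081 -0.0414  0.116 ]
[281.89212 203.20738] [0.5884 0.1613 0.116 ]
lid [0.7089 0.1709 0.116 ]
lid [ 0.7265 -0.0326  0.116 ]
lid [ 0.6156 -0.0414  0.116 ]
lid [0.594  0.1548 0.116 ]
lidS [0.6038 0.1514 0.116 ]
lidS [0.7051 0.1539 0.116 ]
lidS [ 0.7269 -0.0286  0.116 ]
lidS [ 0.629  -0.0392  0.116 ]
handle ((399.6969299316406, 242.95358276367188), (28.204055786132812, 5.388039588928223), 86.18592071533203)
[[0.5088, -0.2086, 0.012], [0.5098, -0.2265, 0.012], [0.4172, -0.2297, 0.012], [0.4162, -0.2119, 0.012]] [ 0.4628 -0.2189  0.014 ]
tip [ 0.6084 -0.2167  0.009 ] butt [ 0.4137 -0.2214  0.012 ] front handle [ 0.5134 -0.2198  0.014 ]
scene tip [ 0.6073 -0.2113  0.009 ] butt [ 0.4154 -0.2252  0.01  ]
green [0.574  0.3192 0.097 ] [0.5749 0.3235 0.097 ]
yellow [0.4297 0.3245 0.1   ] [0.4304 0.3249 0.1   ]
```

```bash
python3 - <<'E'
from h import *; from rig import env
rel(env.observe(),(.4965,-.219,.14),down(92))
E
```

```text
shift cm [  6.86 -52.72  54.23] rot [-0.492 -0.     0.001] rows 18.2
```

>>> {"fn": "carry_out", "kwargs": {"motion": [[[0, -13.2, 13.6, 0, 0, 0, 8.5], [0, -13.2, 13.6, 0, 0, 0, 8.5], [0, -13.2, 13.6, 0, 0, 0, 8.5], [0, -13.2, 13.6, 0, 0, 0, 8.5], [0, -13.2, 13.6, 0, 0, 0, 8.5]]]}}

```text
time_s: 0.57
position: [0.3068, 0.3121, 0.2085]
tool_rot: [[-0.0, 0.442, 0.897], [-0.001, 0.897, -0.442], [-1.0, -0.001, 0.0]]
ft_force: [0.8, 0.6, 0.8]
grip_width: 0.0851
```

>>> {"fn": "carry_out", "kwargs": {"motion": [[[0, -13.2, 13.6, 0, 0, 0, 8.5], [0, -13.2, 13.6, 0, 0, 0, 8.5], [0, -13.2, 13.6, 0, 0, 0, 8.5], [0, -13.2, 13.6, 0, 0, 0, 8.5], [0, -13.2, 13.6, 0, 0, 0, 8.5]]]}}

```text
time_s: 0.98
position: [0.3709, 0.1336, 0.2086]
tool_rot: [[0.0, 0.443, 0.897], [-0.001, 0.897, -0.443], [-1.0, -0.001, 0.001]]
ft_force: [0.6, 0.4, -0.1]
grip_width: 0.085
```

>>> {"fn": "carry_out", "kwargs": {"motion": [[[0, -13.2, 13.6, 0, 0, 0, 8.5], [0, -13.2, 13.6, 0, 0, 0, 8.5], [0, -13.2, 13.6, 0, 0, 0, 8.5], [0, -13.2, 13.6, 0, 0, 0, 8.5], [0, -13.2, 13.6, 0, 0, 0, 8.5]]]}}

```text
time_s: 1.4
position: [0.435, -0.0454, 0.2085]
tool_rot: [[0.0, 0.443, 0.896], [-0.001, 0.896, -0.443], [-1.0, -0.001, 0.0]]
ft_force: [0.0, 1.1, 0.9]
grip_width: 0.085
```

>>> {"fn": "carry_out", "kwargs": {"motion": [[[0, -13.2, 13.6, -0.492, 0, 0, 8.5], [0, -13.2, 13.6, -0.492, 0, 0, 8.5], [0, -13.2, 13.6, -0.492, 0, 0, 8.5], [0, -13.2, 13.6, -0.492, 0, 0, 8.5], [0, -13.2, 13.6, -0.492, 0, 0, 8.5]]]}}

```text
time_s: 1.82
position: [0.4984, -0.2237, 0.208]
tool_rot: [[-0.0, -0.04, 0.999], [-0.0, 0.999, 0.04], [-1.0, -0.0, -0.0]]
ft_force: [-0.4, 1.4, -1.0]
grip_width: 0.085
```

```bash
python3 - <<'E'
from h import *; from rig import env
s=env.observe();print(s["time_s"],s["position"].round(4) if hasattr(s["position"],"round") else s["position"],np.round(s["q"],1))
rel(s,(.4965,-.219,.14),down(92))
E
```

```text
1.8167 [ 0.4984 -0.2237  0.208 ] [ -36.6   21.5   75.    -0.    83.6 -128.9]
shift cm [ 6.8   0.48 -0.17] rot [ 0.006 -0.     0.   ] rows 1.6
```

```bash
python3 - <<'E'
from h import *; from rig import env
d=env.get_image("wrist");pickle.dump(d,open("w1.pkl","wb"));cv2.imwrite("pics/w1.png",d["image"][:,:,::-1])
print(proj(d,(.4965,-.219,.018)),proj(d,(.6085,-.215,.009)))
k=blobs(d,(0,90,20),(22,255,190),amin=300)
for c in k[:2]:
    r=cv2.minAreaRect(c);print(r);print([onz(d,p,.018).round(4).tolist() for p in cv2.boxPoints(r)])
E
```

```text
[319.31233535 173.74511668] [318.39940721 255.97682207]
((317.0, 144.0), (88.0, 18.0), 90.0)
[[0.4138, -0.2354, 0.018], [0.413, -0.2153, 0.018], [0.5136, -0.2101, 0.018], [0.5145, -0.2319, 0.018]]
((531.680419921875, 64.53092956542969), (59.805908203125, 45.590335845947266), 21.037511825561523)
[[0.3798, -0.032, 0.018], [0.3379, -0.0234, 0.018], [0.356, 0.0408, 0.018], [0.3993, 0.0345, 0.018]]
```

View pics/w1.png

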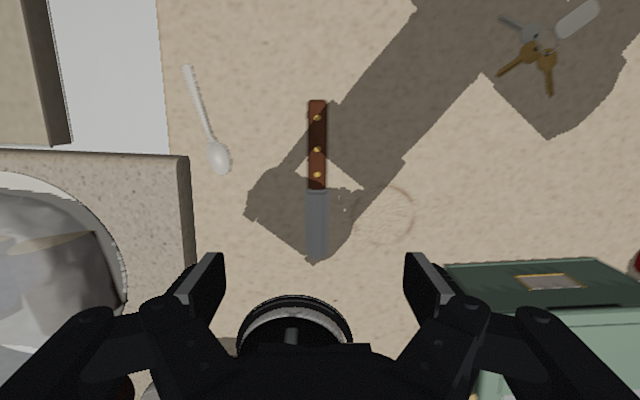

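The wrist view shows the knife handle at (317,100–189) with the tip at (316,262), about 2 mm right of my estimate. It also shows the tin's front with the slot at right. Next: descend and grip.

```bash
python3 - <<'E'
from h import *; from rig import env
d=pickle.load(open("w1.pkl","rb"));print("tip",onz(d,(316,263),.009).round(4))
rel(env.observe(),(.4970,-.221,.015),down(92.2))
E
```

```text
tip [ 0.6189 -0.2177  0.009 ]
shift cm [19.25  0.62 -0.21] rot [-0.005 -0.     0.002] rows 4.6
```

>>> {"fn": "carry_out", "kwargs": {"motion": [[[4, 0.6, -0.1, 0, 0, 0, 6], [8, 0.6, -0.1, 0, 0, 0, 6], [12, 0.6, -0.1, 0, 0, 0, 6], [15, 0.6, -0.1, 0, 0, 0, 6], [15, 0.6, -0.1, 0, 0, 0, 6]]]}}

```text
time_s: 2.28
position: [0.4938, -0.2123, 0.0533]
tool_rot: [[-0.009, -0.035, 0.999], [0.006, 0.999, 0.035], [-1.0, 0.007, -0.009]]
ft_force: [-1.0, 0.9, -0.6]
grip_width: 0.0603
```

```bash
python3 - <<'E'
from h import *; from rig import env
s=env.observe();print(s["position"],s["grip_width"])
rel(s,(.4985,-.221,.015),down(92.2))
E
```

```text
[ 0.4938362  -0.21227045  0.05329078] 0.06031733038500384
shift cm [ 3.82 -0.91  0.47] rot [-0.004 -0.009 -0.007] rows 0.9
```

>>> {"fn": "carry_out", "kwargs": {"motion": [[[0, 0, 0, 0, 0, 0, 6], [0, 0, 0, 0, 0, 0, 6], [0, 0, 0, 0, 0, 0, 6]]]}}

```text
time_s: 2.53
position: [0.4978, -0.215, 0.0609]
tool_rot: [[0.003, -0.035, 0.999], [-0.002, 0.999, 0.035], [-1.0, -0.003, 0.003]]
ft_force: [0.0, -0.3, -0.2]
grip_width: 0.0601
```

```bash
python3 - <<'E'
from h import *; from rig import env
s=env.observe();print(s["position"],s["grip_width"])
rel(s,(.4985,-.221,.015),down(92.2))
E
```

```text
[ 0.49778787 -0.21496104  0.06087453] 0.06012770531176494
shift cm [ 4.59 -0.59  0.03] rot [-0.003  0.003  0.003] rows 1.1
```

>>> {"fn": "carry_out", "kwargs": {"motion": [[[1.2, -0.3, 0, 0, 0, 0, 6], [2.4, -0.6, 0, 0, 0, 0, 6], [3.6, -0.6, 0, 0, 0, 0, 6], [4.5, -0.6, 0, 0, 0, 0, 6], [4.5, -0.6, 0, 0, 0, 0, 6]]]}}

```text
time_s: 2.95
position: [0.4968, -0.2201, 0.0134]
tool_rot: [[-0.0, -0.035, 0.999], [0.0, 0.999, 0.035], [-1.0, 0.0, -0.0]]
ft_force: [-0.7, 0.5, -0.4]
grip_width: 0.0599
```

>>> {"fn": "carry_out", "kwargs": {"motion": [[[0, 0, 0, 0, 0, 0, 6], [0, 0, 0, 0, 0, 0, 0.5], [0, 0, 0, 0, 0, 0, 0.5], [0, 0, 0, 0, 0, 0, 0.5], [0, 0, 0, 0, 0, 0, 0.5]]], "grip_force": 110}}

```text
time_s: 3.37
position: [0.4971, -0.2203, 0.0141]
tool_rot: [[0.001, -0.035, 0.999], [-0.0, 0.999, 0.035], [-1.0, -0.0, 0.001]]
ft_force: [0.0, -0.7, -0.3]
grip_width: 0.0119
```

>>> {"fn": "carry_out", "kwargs": {"motion": [[[0, 0, 0, 0, 0, 0, 0.5], [0, 0, 0, 0, 0, 0, 0.5], [0, 0, 0, 0, 0, 0, 0.5]]]}}

```text
time_s: 3.62
position: [0.4969, -0.2202, 0.0137]
tool_rot: [[0.0, -0.035, 0.999], [0.0, 0.999, 0.035], [-1.0, -0.0, 0.0]]
ft_force: [-0.1, 0.8, -0.2]
grip_width: 0.0052
```

The width reads 5 mm, so the fingers missed the handle. I'll look.

```bash
python3 - <<'E'
from h import *; from rig import env
d=env.get_image("wrist");T=env.get_image("top");S=env.get_image("scene")
pickle.dump((d,T,S),open("w2.pkl","wb"))
a=d["image"]; b=cv2.resize(T["image"][190:290,360:460],(300,300),interpolation=cv2.INTER_CUBIC); c=cv2.resize(S["image"][200:330,340:440],(230,300))
o=np.zeros((400,640+0,3),np.uint8); o=a.copy()
p=np.zeros((300,640,3),np.uint8);p[:,:300]=b;p[:,310:540]=c
cv2.imwrite("pics/w2.png",np.vstack([cv2.resize(o,(480,300)),cv2.resize(p,(480,225))])[:,:,::-1])
E
```

```text
(no output)
```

View pics/w2.png

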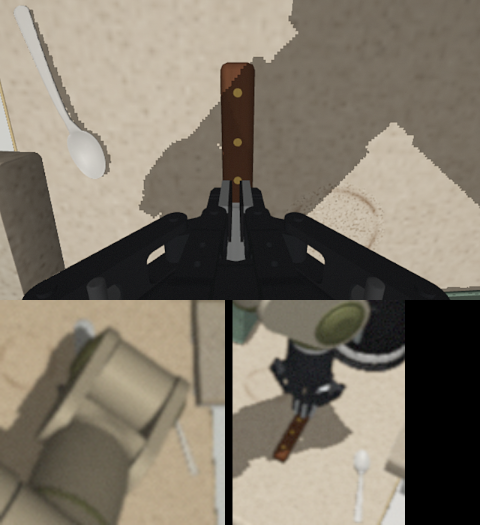

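```bash
python3 - <<'E'
from h import *; from rig import env
d,T,S=pickle.load(open("w2.pkl","rb"))
s=env.observe();p=np.array(s["position"]);print(p,s["ft_force"],s["grip_width"])
for z in(.003,.0137,.0217): print("finger axis z",z,proj(d,(p[0],p[1],z))*.75)
for n,q in(("butt",(237,63)),("butt L",(221,66)),("butt R",(254,66)),("handle end?",(236,202)),("blade far",(236,262))): print(n,[onz(d,(q[0]/.75,q[1]/.75),z).round(4).tolist() for z in(.0,.009,.018)])
print("cam",-np.array(d["R"]).T@d["t"])
E
python3 - <<'E'
import cv2
a=cv2.imread('pics/w2.png')[170:290,150:330];cv2.imwrite('pics/w2c.png',cv2.resize(a,None,fx=4,fy=4,interpolation=cv2.INTER_CUBIC))
E
```

```text
[ 0.49689526 -0.22021814  0.0136046 ] [-0.15688111  1.15292774  0.32084683] 0.00488290482096779
finger axis z 0.003 [237.27791204 173.35241017]
finger axis z 0.0137 [237.3772384  178.42510018]
finger axis z 0.0217 [237.45931197 182.61667426]
butt [[0.4109, -0.2236, 0.0], [0.4117, -0.2236, 0.009], [0.4125, -0.2237, 0.018]]
butt L [[0.4134, -0.2354, 0.0], [0.4141, -0.2348, 0.009], [0.4147, -0.2342, 0.018]]
butt R [[0.4126, -0.211, 0.0], [0.4133, -0.2116, 0.009], [0.414, -0.2123, 0.018]]
handle end? [[0.5251, -0.2203, 0.0], [0.5201, -0.2205, 0.009], [0.5152, -0.2207, 0.018]]
blade far [[0.5891, -0.218, 0.0], [0.5809, -0.2183, 0.009], [0.5728, -0.2186, 0.018]]
cam [ 0.42671269 -0.22411481  0.17896696]
```

View pics/w2c.png

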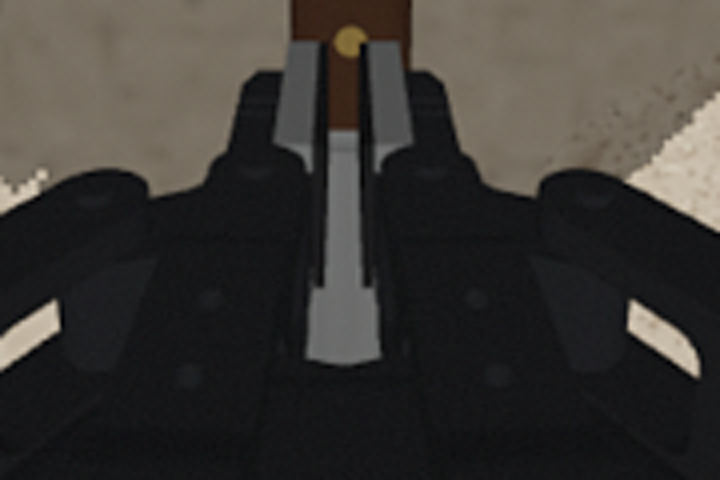

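```bash
python3 - <<'E'
from h import *
d,T,S=pickle.load(open("w2.pkl","rb"))
R=np.array([[0,-.035,.999],[0,.999,.035],[-1,0,0]])
for z in(.003,.0137,.018,.022,.026,.03,.04): print(z,(proj(d,(.4969-.011,-.2202,z))).round(0),(proj(d,(.4969,-.2202,z))).round(0))
S1=cv2.resize(S["image"][225:325,345:425],None,fx=6,fy=6,interpolation=cv2.INTER_CUBIC);cv2.imwrite("pics/s2.png",S1[:,:,::-1])
E
```

```text
0.003 [317. 214.] [316. 231.]
0.0137 [317. 220.] [317. 238.]
0.018 [317. 223.] [317. 241.]
0.022 [317. 225.] [317. 244.]
0.026 [317. 228.] [317. 247.]
0.03 [318. 231.] [317. 250.]
0.04 [318. 238.] [317. 258.]
```

View pics/s2.png

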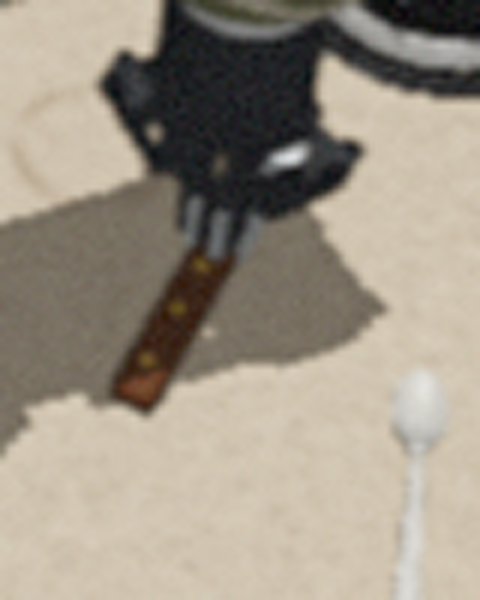

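```bash
python3 - <<'E'
from h import *
d,T,S=pickle.load(open("w2.pkl","rb"))
for z in(.003,.018,.03,.045): print(z,[((proj(S,(x,-.2202,z))-[345,225])*6).round(0) for x in(.486,.497,.508)])
print("handle front/butt",[((proj(S,(x,y,.018))-[345,225])*6).round(0) for x,y in((.5235,-.2205),(.413,-.2237))])
# triangulate: wrist pad near edge center vs scene
W=lambda q:(np.array(q)/4+[150,170])/.75
print(tri([(d,W((300,41))),(S,np.array((197,240))/6+[345,225])]),tri([(d,W((390,41))),(S,np.array((240,252))/6+[345,225])]))
E
```

```text
0.003 [array([192., 299.]), array([201., 284.]), array([211., 269.])]
0.018 [array([194., 280.]), array([204., 265.]), array([214., 250.])]
0.03 [array([197., 265.]), array([206., 250.]), array([216., 235.])]
0.045 [array([200., 245.]), array([209., 230.]), array([219., 215.])]
handle front/butt [array([227., 230.]), array([133., 389.])]
[ 0.47307876 -0.225861    0.06745935] [ 0.49668553 -0.22440208  0.03129294]
```

Both views agree that the fingertips sit above the handle, so their reach is shorter than assumed at this height. I'll open and step down slowly, watching the force.

>>> {"fn": "carry_out", "kwargs": {"motion": [[[0, 0, 0.1, 0, 0, 0, 4.5], [0, 0, 0.1, 0, 0, 0, 4.5], [0, 0, 0.1, 0, 0, 0, 4.5], [0, 0, 0.1, 0, 0, 0, 4.5], [0.3, 0, 0.1, 0, 0, 0, 4.5]]]}}

```text
time_s: 4.18
position: [0.4982, -0.2204, 0.0109]
tool_rot: [[0.001, -0.035, 0.999], [-0.001, 0.999, 0.035], [-1.0, -0.001, 0.001]]
ft_force: [0.0, -0.2, 1.0]
grip_width: 0.0448
```

>>> {"fn": "carry_out", "kwargs": {"motion": [[[0.3, 0, 0, 0, 0, 0, 4.5], [0.3, 0, 0, 0, 0, 0, 4.5]]]}}

```text
time_s: 4.35
position: [0.4976, -0.22, 0.0069]
tool_rot: [[-0.001, -0.035, 0.999], [0.001, 0.999, 0.035], [-1.0, 0.001, -0.001]]
ft_force: [-0.2, 0.2, -0.1]
grip_width: 0.0453
```

```bash
python3 - <<'E'
from h import *; from rig import env
d=env.get_image("wrist");s=env.observe();print(s["position"],s["ft_force"],s["grip_width"])
cv2.imwrite("pics/w3.png",d["image"][60:340,120:520][:,:,::-1]);pickle.dump(d,open("w3.pkl","wb"))
E
```

```text
[ 0.49768038 -0.22005658  0.00716516] [ 0.75248215 -0.43928819 -0.34787408] 0.0447592766986468
```

View pics/w3.png

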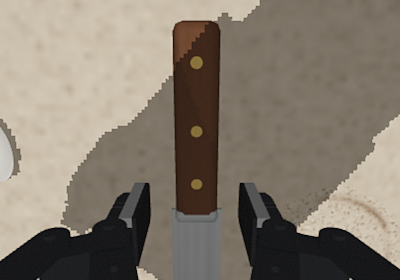

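Pads appear at crop (149,183) and (239,183). Their 90 px gap for 45 mm puts the fingertips at about z=33 mm, roughly 26 mm higher than the stated tool frame. There is no contact force, so I'll go down in guarded steps.

>>> {"fn": "carry_out", "kwargs": {"motion": [[[0.4, 0, 0, 0, 0, 0, 4.5], [0.8, 0, 0, 0, 0, 0, 4.5], [1.2, 0, 0, 0, 0, 0, 4.5], [1.2, 0, 0, 0, 0, 0, 4.5]]]}}

```text
time_s: 4.73
position: [0.4975, -0.2199, -0.0053]
tool_rot: [[-0.001, -0.035, 0.999], [0.001, 0.999, 0.035], [-1.0, 0.001, -0.001]]
ft_force: [1.0, 0.0, -0.9]
grip_width: 0.0452
```

```bash
python3 - <<'E'
from h import *; from rig import env
d=env.get_image("wrist");s=env.observe();print(s["position"],s["ft_force"],s["grip_width"])
c=blobs(d,(0,0,0),(180,90,45),amin=300); g=d["image"][225:262,230:400]
cv2.imwrite("pics/w4.png",cv2.resize(d["image"][60:340,120:520],(600,420))[:,:,::-1]);pickle.dump(d,open("w4.pkl","wb"))
E
```

```text
[ 0.49764856 -0.22001663 -0.00492389] [ 0.18992172 -0.18253087  1.07280614] 0.044951649065549194
```

View pics/w4.png

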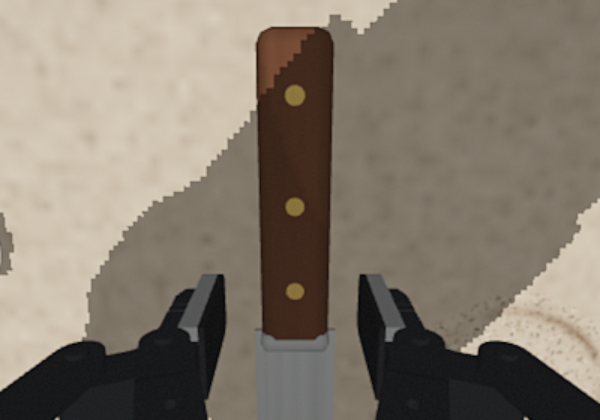

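The pads still sit above the handle's mid-height and there is no contact at TCP z=-5 mm. I'll continue down.

>>> {"fn": "carry_out", "kwargs": {"motion": [[[0.3, 0, 0, 0, 0, 0, 4.5], [0.6, 0, 0, 0, 0, 0, 4.5], [0.9, 0, 0, 0, 0, 0, 4.5], [0.9, 0, 0, 0, 0, 0, 4.5]]]}}

```text
time_s: 5.12
position: [0.4976, -0.22, -0.014]
tool_rot: [[-0.001, -0.035, 0.999], [0.001, 0.999, 0.035], [-1.0, 0.001, -0.001]]
ft_force: [-0.7, 0.3, -0.5]
grip_width: 0.0449
```

>>> {"fn": "carry_out", "kwargs": {"motion": [[[0.2, 0, 0, 0, 0, 0, 4.5], [0.5, 0, 0, 0, 0, 0, 4.5], [0.5, 0, 0, 0, 0, 0, 4.5]]]}}

```text
time_s: 5.37
position: [0.4977, -0.2201, -0.0189]
tool_rot: [[-0.001, -0.035, 0.999], [0.0, 0.999, 0.035], [-1.0, 0.0, -0.001]]
ft_force: [0.4, 0.6, -0.4]
grip_width: 0.045
```

>>> {"fn": "carry_out", "kwargs": {"motion": [[[0, 0, 0, 0, 0, 0, 1.5], [0, 0, 0, 0, 0, 0, 1.5], [0, 0, 0, 0, 0, 0, 1.5], [0, 0, 0, 0, 0, 0, 1.5], [0, 0, 0, 0, 0, 0, 1.5]]]}}

```text
time_s: 5.78
position: [0.4981, -0.2204, -0.0179]
tool_rot: [[0.001, -0.035, 0.999], [-0.001, 0.999, 0.035], [-1.0, -0.001, 0.001]]
ft_force: [-1.4, 0.1, 6.0]
grip_width: 0.0209
```

>>> {"fn": "carry_out", "kwargs": {"motion": [[[0, 0, 0, 0, 0, 0, 1.5], [0, 0, 0, 0, 0, 0, 1.5], [0, 0, 0, 0, 0, 0, 1.5]]]}}

```text
time_s: 6.03
position: [0.4981, -0.2204, -0.0179]
tool_rot: [[0.001, -0.035, 0.999], [-0.001, 0.999, 0.035], [-1.0, -0.001, 0.001]]
ft_force: [-0.8, 0.5, 6.5]
grip_width: 0.021
```

The handle is held: it closed on 21 mm with a 6 N reaction, and the tips are on the worktop at TCP z≈-18 mm. That puts the blade plane 27 mm above the reported TCP. From the measurements the slot is at about (0.607, 0.056) with tin yaw about 5.9°. Now I'll lift and move in front of it.

>>> {"fn": "carry_out", "kwargs": {"motion": [[[-2, 0, 0, 0, 0, 0, 1.5], [-4, 0, 0, 0, 0, 0, 1.5], [-6, 0, 0, 0, 0, 0, 1.5], [-8, 0, 0, 0, 0, 0, 1.5], [-9.8, 0, 0, 0, 0, 0, 1.5]]]}}

```text
time_s: 6.45
position: [0.4978, -0.2201, 0.0806]
tool_rot: [[0.0, -0.035, 0.999], [-0.0, 0.999, 0.035], [-1.0, -0.0, 0.0]]
ft_force: [0.6, -0.8, -0.7]
grip_width: 0.0211
```

>>> {"fn": "carry_out", "kwargs": {"motion": [[[0, 2, -0.7, 0, 0, 0, 1.5], [0, 4.5, -1.4, 0, 0, 0, 1.5], [0, 7.5, -2.1, 0, 0, 0, 1.5], [0, 10.5, -2.8, 0, 0, 0, 1.5], [0, 13.5, -3.6, 0, 0, 0, 1.5]]]}}

```text
time_s: 6.87
position: [0.4565, -0.0854, 0.0795]
tool_rot: [[-0.0, -0.035, 0.999], [0.0, 0.999, 0.035], [-1.0, 0.0, -0.0]]
ft_force: [-0.3, 1.6, -0.8]
grip_width: 0.0207
```

>>> {"fn": "carry_out", "kwargs": {"motion": [[[0, 3, 0, -0.02, 0, 0, 1.5], [0, 6, 0, -0.04, 0, 0, 1.5], [0, 9, 0, -0.068, 0, 0, 1.5], [0, 11, 0, -0.068, 0, 0, 1.5], [0, 12.6, 0, -0.068, 0, 0, 1.5]]]}}

```text
time_s: 7.28
position: [0.4522, 0.0412, 0.0795]
tool_rot: [[-0.0, -0.104, 0.995], [0.0, 0.995, 0.104], [-1.0, 0.0, -0.0]]
ft_force: [0.2, 0.8, -0.6]
grip_width: 0.021
```

>>> {"fn": "carry_out", "kwargs": {"motion": [[[0, 0, 0, 0, 0, 0, 1.5], [0, 0, 0, 0, 0, 0, 1.5], [0, 0, 0, 0, 0, 0, 1.5]]]}}

```text
time_s: 7.53
position: [0.4529, 0.0387, 0.0796]
tool_rot: [[0.0, -0.103, 0.995], [-0.0, 0.995, 0.103], [-1.0, -0.0, 0.0]]
ft_force: [-0.1, -0.2, -0.9]
grip_width: 0.0209
```

```bash
python3 - <<'E'
from h import *; from rig import env
d=env.get_image("wrist");T=env.get_image("top");S=env.get_image("scene");s=env.observe();print(s["position"],s["ft_force"],s["grip_width"])
pickle.dump((d,T,S),open("w5.pkl","wb"))
a=d["image"];b=cv2.resize(S["image"][160:260,250:400],(640,427),interpolation=cv2.INTER_CUBIC)[:, :]
cv2.imwrite("pics/w5.png",np.vstack([cv2.resize(a,(480,300)),cv2.resize(b,(450,300))[:, :].repeat(1,0) if 0 else cv2.copyMakeBorder(cv2.resize(b,(450,300)),0,0,0,30,0)])[:,:,::-1])
E
```

```text
[0.4528736  0.0384964  0.07957594] [-0.00993537 -0.02678061 -1.04843205] 0.021207378284186264
```

View pics/w5.png

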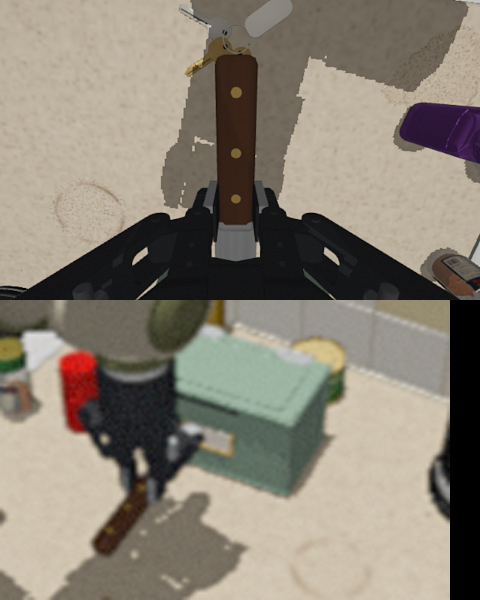

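```bash
python3 - <<'E'
from h import *
d,T,S=pickle.load(open("w5.pkl","rb"))
for z in(.095,.107,.12): print(z,proj(S,(.3683,.0297,z)).round(1),proj(d,(.3683,.0297,z+.009)).round(1))
c=blobs(S,(0,90,20),(15,255,140),(270,205,310,250))
for k in c[:2]: print(cv2.boundingRect(k),cv2.contourArea(k))
k=blobs(d,(0,90,20),(22,255,190),(260,60,360,310),300)[0];print(cv2.boundingRect(k))
# slot dark pixels in scene0
ims=pickle.load(open("ims0.pkl","rb"));S0=ims["scene"]
hsv=cv2.cvtColor(S0["image"],cv2.COLOR_RGB2HSV)
m=(hsv[185:205,300:345,2]<75);ys,xs=np.nonzero(m);print(len(xs),xs.min()+300,xs.max()+300)
for x in(xs.min(),xs.max()): 
    y=ys[xs==x].mean()+185;print((x+300,y),onz(S0,(x+300,y),.107).round(4))
E
```

```text
0.095 [283.5 245.7] [316.6  78.5]
0.107 [283.2 242.9] [316.9  75.1]
0.12 [282.9 239.8] [317.2  70.6]
(281, 219, 18, 26) 129.5
(260, 60, 84, 240)
27 309 328
(np.int64(309), np.float64(191.5)) [0.6002 0.0951 0.107 ]
(np.int64(328), np.float64(197.5)) [0.6073 0.025  0.107 ]
```

>>> {"fn": "carry_out", "kwargs": {"motion": [[[0, 0.3, 1, 0, 0, 0, 1.5], [0, 0.3, 2, 0, 0, 0, 1.5], [0, 0.3, 3, 0, 0, 0, 1.5], [0, 0.3, 3.5, 0, 0, 0, 1.5], [0, 0.3, 4, 0, 0, 0, 1.5]]]}}

```text
time_s: 8.1
position: [0.4925, 0.046, 0.0795]
tool_rot: [[-0.0, -0.102, 0.995], [-0.0, 0.995, 0.102], [-1.0, 0.0, -0.0]]
ft_force: [-0.2, -0.8, -1.0]
grip_width: 0.0213
```

>>> {"fn": "carry_out", "kwargs": {"motion": [[[0, 0, 0.4, 0, 0, 0, 1.5], [0, 0, 0.8, 0, 0, 0, 1.5], [0, 0, 1.2, 0, 0, 0, 1.5], [0, 0, 1.2, 0, 0, 0, 1.5]]]}}

```text
time_s: 8.43
position: [0.5047, 0.0476, 0.0797]
tool_rot: [[0.0, -0.103, 0.995], [-0.0, 0.995, 0.103], [-1.0, -0.0, 0.0]]
ft_force: [0.7, -0.2, -1.4]
grip_width: 0.0207
```

No resistance, so the tip is about 13 mm in. I'll push on to about 28 mm.

>>> {"fn": "carry_out", "kwargs": {"motion": [[[0, 0, 0.4, 0, 0, 0, 1.5], [0, 0, 0.8, 0, 0, 0, 1.5], [0, 0, 1.2, 0, 0, 0, 1.5], [0, 0, 1.5, 0, 0, 0, 1.5], [0, 0, 1.5, 0, 0, 0, 1.5]]]}}

```text
time_s: 8.85
position: [0.5197, 0.0492, 0.0796]
tool_rot: [[0.0, -0.103, 0.995], [-0.0, 0.995, 0.103], [-1.0, -0.0, 0.0]]
ft_force: [0.5, -0.0, -0.1]
grip_width: 0.021
```

```bash
python3 - <<'E'
from h import *; from rig import env
S=env.get_image("scene");s=env.observe();print(s["position"],s["ft_force"],s["grip_width"])
pickle.dump(S,open("w6.pkl","wb"))
cv2.imwrite("pics/w6.png",cv2.resize(S["image"][160:260,260:380],(720,600),interpolation=cv2.INTER_CUBIC)[:,:,::-1])
E
```

```text
[0.51933944 0.0492644  0.07954843] [-0.89532786 -1.23953036 -0.81245799] 0.02110516852245277
```

View pics/w6.png

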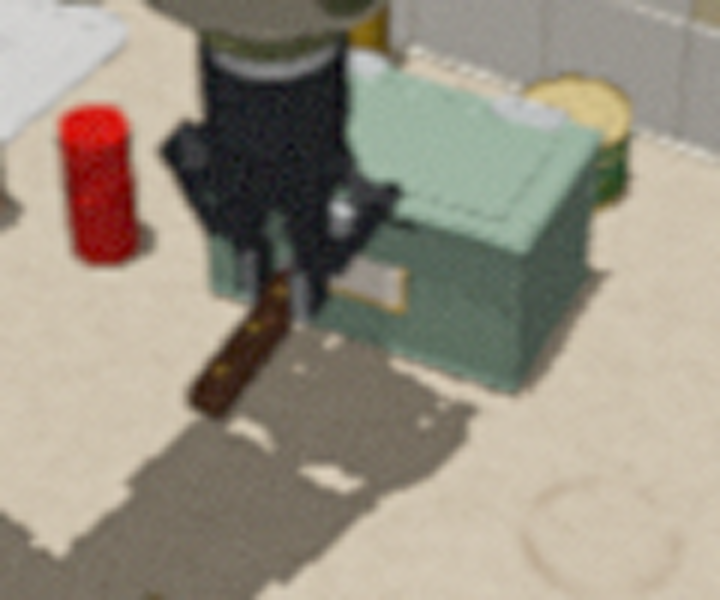

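The scene view shows the hand at (270,280) in front of the tin with the blade entering under the lid and no contact force. I'll insert 17 mm deeper, then lever about the slot's lower edge.

>>> {"fn": "carry_out", "kwargs": {"motion": [[[0, 0, 0.4, 0, 0, 0, 1.5], [0, 0, 0.8, 0, 0, 0, 1.5], [0, 0, 1.2, 0, 0, 0, 1.5], [0, 0, 1.7, 0, 0, 0, 1.5], [0, 0, 1.7, 0, 0, 0, 1.5]]], "grip_force": 120}}

```text
time_s: 9.32
position: [0.537, 0.051, 0.0796]
tool_rot: [[0.001, -0.103, 0.995], [-0.0, 0.995, 0.103], [-1.0, -0.0, 0.001]]
ft_force: [-0.1, 0.6, -0.3]
grip_width: 0.0208
```

>>> {"fn": "carry_out", "kwargs": {"motion": [[[0.34, 0, 0.14, 0, -0.05, 0, 1.5], [0.69, 0, 0.29, 0, -0.1, 0, 1.5], [1.03, 0, 0.47, 0, -0.15, 0, 1.5], [1.34, 0, 0.66, 0, -0.2, 0, 1.5], [1.34, 0, 0.66, 0, -0.2, 0, 1.5]]]}}

```text
time_s: 9.73
position: [0.5417, 0.0517, 0.0657]
tool_rot: [[0.198, -0.103, 0.975], [0.021, 0.995, 0.101], [-0.98, 0.0, 0.199]]
ft_force: [-0.2, 1.4, -2.5]
grip_width: 0.0208
```

>>> {"fn": "carry_out", "kwargs": {"motion": [[[0.34, 0, 0.14, 0, -0.05, 0, 1.5], [0.69, 0, 0.29, 0, -0.1, 0, 1.5], [1.03, 0, 0.47, 0, -0.15, 0, 1.5], [1.03, 0, 0.47, 0, -0.15, 0, 1.5], [1.03, 0, 0.47, 0, -0.15, 0, 1.5]]]}}

```text
time_s: 10.15
position: [0.5482, 0.0525, 0.0565]
tool_rot: [[0.336, -0.103, 0.936], [0.036, 0.995, 0.097], [-0.941, 0.001, 0.338]]
ft_force: [-2.2, -0.8, -4.5]
grip_width: 0.0205
```

```bash
python3 - <<'E'
from h import *; from rig import env
S=env.get_image("scene");s=env.observe();print(s["position"],s["ft_force"],s["wrist_torque"],s["grip_width"])
pickle.dump(S,open("w7.pkl","wb"))
cv2.imwrite("pics/w7.png",cv2.resize(S["image"][160:260,260:380],(600,500),interpolation=cv2.INTER_CUBIC)[:,:,::-1])
E
```

```text
[0.54855254 0.05249587 0.05667973] [-1.58791983 -0.87454142 -5.11909538] [-0.08816224  1.12714104 -0.01976309] 0.020655531014934114
```

View pics/w7.png

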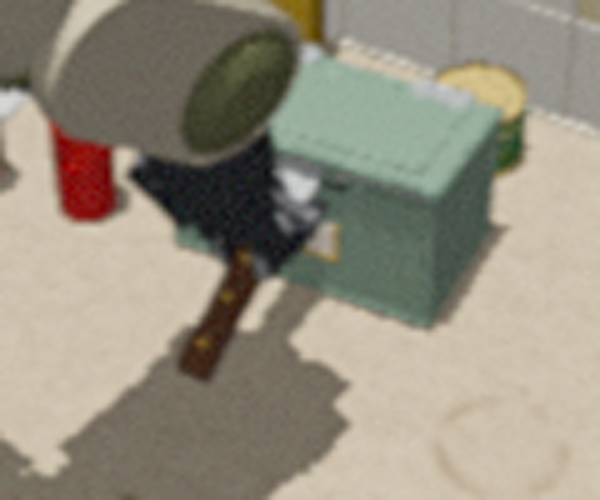

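```bash
python3 - <<'E'
from h import *; from rig import env
S=pickle.load(open("w7.pkl","rb"));s=env.observe();R=np.array(s["tool_rot"]);p=np.array(s["position"])
g=p+R@[-.027,0,0];print("grip pt",g)
k=blobs(S,(0,90,20),(15,255,140),(285,205,320,245))
for c in k[:2]: print(cv2.boundingRect(c))
b=k[0].reshape(-1,2);print("lowest",b[b[:,1].argmax()],"mean bottom",b[b[:,1]>b[:,1].max()-3].mean(0))
for a in(0,5,10,15,20):
    z=np.array([.9947*np.cos(np.radians(a)),.103*np.cos(np.radians(a)),np.sin(np.radians(a))]);up=np.cross(z,[-.103,.9947,0])
    bt=g-.085*z; tip=g+.115*z
    print(a,proj(S,bt-.009*up).round(1),proj(S,bt+.009*up).round(1),"tip",tip.round(4))
E
```

```text
grip pt [0.53945066 0.05152996 0.08208096]
(296, 211, 15, 25)
lowest [300 235] mean bottom [299.25  233.875]
0 [297.4 231. ] [297.1 226.9] tip [0.6538 0.0634 0.0821]
5 [297.6 232.5] [297.1 228.7] tip [0.6534 0.0633 0.0921]
10 [298.  233.7] [297.3 230.4] tip [0.6521 0.0632 0.1021]
15 [298.5 234.8] [297.5 231.9] tip [0.6499 0.063  0.1118]
20 [299.  235.7] [297.9 233.2] tip [0.6469 0.0627 0.1214]
```

```bash
python3 - <<'E'
from h import *
S0=pickle.load(open("ims0.pkl","rb"))["scene"];S=pickle.load(open("w7.pkl","rb"))
for n,I in(("0",S0),("now",S)):
    v=cv2.cvtColor(I["image"],cv2.COLOR_RGB2HSV)[:,:,2]
    for c in(338,342,346): print(n,c,v[178:212,c].tolist())
P=np.array
def lidc(a):  # right front corner underside for lid angle a
    h=P([.7177,.067,.112]);x=P([.9947,.103,0]);y=P([-.103,.9947,0])
    return h-.115*(np.cos(a)*x)+P([0,0,.115*np.sin(a)])-.102*y
print([proj(S,lidc(a)).round(1).tolist() for a in(0,.06,.13,.2)])
E
```

```text
0 338 [181, 176, 172, 176, 175, 178, 174, 174, 174, 174, 175, 177, 173, 177, 175, 176, 168, 154, 170, 172, 149, 121, 95, 97, 99, 96, 99, 98, 95, 96, 95, 95, 101, 109]
0 342 [171, 166, 172, 173, 176, 174, 174, 175, 175, 174, 173, 175, 175, 175, 176, 176, 177, 171, 156, 171, 174, 160, 141, 103, 92, 98, 96, 96, 99, 94, 98, 98, 97, 103]
0 346 [186, 186, 183, 175, 176, 172, 173, 174, 171, 174, 179, 174, 173, 171, 165, 164, 174, 172, 175, 177, 177, 171, 164, 155, 109, 90, 91, 92, 89, 95, 93, 90, 92, 90]
now 338 [175, 176, 176, 174, 176, 174, 174, 175, 174, 176, 176, 178, 175, 176, 169, 167, 174, 160, 136, 106, 95, 91, 100, 100, 101, 100, 103, 97, 103, 108, 109, 115, 108, 107]
now 342 [180, 179, 176, 174, 176, 174, 174, 176, 176, 174, 175, 175, 175, 178, 179, 172, 162, 175, 170, 147, 112, 99, 91, 93, 100, 100, 102, 99, 101, 106, 108, 109, 112, 110]
now 346 [184, 177, 175, 174, 176, 172, 176, 175, 176, 175, 177, 174, 169, 171, 169, 173, 176, 175, 178, 175, 157, 120, 101, 91, 90, 94, 98, 99, 98, 100, 98, 102, 97, 99]
[[348.1, 202.8], [348.2, 201.2], [348.4, 199.1], [348.7, 197.0]]
```

The lid's front edge has risen about 3 px, so the lid is at roughly 0.1 rad and the catches have probably just let go. I'll raise the blade along the lid's arc.

>>> {"fn": "carry_out", "kwargs": {"motion": [[[-0.4, 0, 0, 0, 0, 0, 1.5], [-0.8, 0, 0, 0, 0, 0, 1.5], [-1.2, 0, -0.1, 0, 0, 0, 1.5], [-1.6, 0, -0.2, 0, 0, 0, 1.5], [-1.6, 0, -0.2, 0, 0, 0, 1.5]]]}}

```text
time_s: 10.62
position: [0.5416, 0.0516, 0.0722]
tool_rot: [[0.342, -0.103, 0.934], [0.035, 0.995, 0.097], [-0.939, -0.0, 0.343]]
ft_force: [-1.0, 0.6, -5.4]
grip_width: 0.0206
```

```bash
python3 - <<'E'
from h import *; from rig import env
S=env.get_image("scene");s=env.observe();print(s["position"],s["ft_force"],s["wrist_torque"],s["grip_width"])
pickle.dump(S,open("w8.pkl","wb"))
v=cv2.cvtColor(S["image"],cv2.COLOR_RGB2HSV)[:,:,2]
for c in(338,342,346): print(c,v[178:212,c].tolist())
E
```

```text
[0.54166509 0.05160148 0.07194885] [-0.71394781  0.03679796 -4.81707786] [-0.09164047  0.91347073  0.01277626] 0.020799906004075268
338 [166, 166, 169, 168, 170, 166, 168, 169, 168, 161, 156, 159, 149, 110, 113, 120, 119, 121, 117, 121, 139, 143, 109, 97, 106, 104, 108, 109, 112, 113, 110, 111, 110, 109]
342 [171, 167, 169, 167, 170, 168, 167, 167, 168, 173, 177, 163, 168, 160, 126, 116, 116, 117, 118, 117, 122, 143, 155, 115, 99, 108, 116, 110, 114, 113, 113, 113, 113, 111]
346 [174, 171, 168, 168, 168, 166, 167, 167, 163, 153, 157, 166, 168, 168, 162, 136, 113, 120, 113, 117, 111, 107, 121, 135, 104, 96, 100, 100, 100, 103, 99, 101, 97, 101]
```

The lid is clearly up, at about 0.3 rad, with a steady 4 N on the knife. I'll follow the arc back.

>>> {"fn": "carry_out", "kwargs": {"motion": [[[-0.4, 0, 0.4, 0, 0, 0, 1.5], [-0.8, 0, 0.8, 0, 0, 0, 1.5], [-1.3, 0, 1.2, 0, 0, 0, 1.5], [-1.7, 0, 1.7, 0, 0, 0, 1.5], [-1.7, 0, 1.7, 0, 0, 0, 1.5]]]}}

```text
time_s: 11.08
position: [0.5534, 0.0526, 0.0949]
tool_rot: [[0.344, -0.103, 0.933], [0.035, 0.995, 0.097], [-0.938, -0.001, 0.346]]
ft_force: [-0.8, 0.8, -2.5]
grip_width: 0.0209
```

>>> {"fn": "carry_out", "kwargs": {"motion": [[[-0.3, 0, 0.5, 0, 0, 0, 1.5], [-0.6, 0, 1, 0, 0, 0, 1.5], [-0.9, 0, 1.6, 0, 0, 0, 1.5], [-1.1, 0, 2.1, 0, 0, 0, 1.5], [-1.1, 0, 2.1, 0, 0, 0, 1.5]]]}}

```text
time_s: 11.5
position: [0.5693, 0.0542, 0.112]
tool_rot: [[0.344, -0.103, 0.933], [0.035, 0.995, 0.097], [-0.938, -0.001, 0.346]]
ft_force: [-1.7, -0.2, -2.4]
grip_width: 0.0207
```

>>> {"fn": "carry_out", "kwargs": {"motion": [[[-0.1, 0, 0.6, 0, 0, 0, 1.5], [-0.2, 0, 1.2, 0, 0, 0, 1.5], [-0.3, 0, 1.8, 0, 0, 0, 1.5], [-0.4, 0, 2.35, 0, 0, 0, 1.5], [-0.4, 0, 2.35, 0, 0, 0, 1.5]]]}}

```text
time_s: 11.92
position: [0.5897, 0.0564, 0.1234]
tool_rot: [[0.343, -0.103, 0.934], [0.035, 0.995, 0.097], [-0.939, -0.0, 0.345]]
ft_force: [-1.2, 0.7, -1.4]
grip_width: 0.0205
```

```bash
python3 - <<'E'
from h import *; from rig import env
S=env.get_image("scene");s=env.observe();print(s["position"],s["ft_force"],s["wrist_torque"],s["grip_width"])
cv2.imwrite("pics/w9.png",cv2.resize(S["image"][120:260,240:400],(640,560),interpolation=cv2.INTER_CUBIC)[:,:,::-1])
E
```

```text
[0.58957343 0.05634925 0.12322682] [-0.3207909  -0.2756416  -1.39846049] [0.01795664 0.1994913  0.0411164 ] 0.020820249160924054
```

View pics/w9.png

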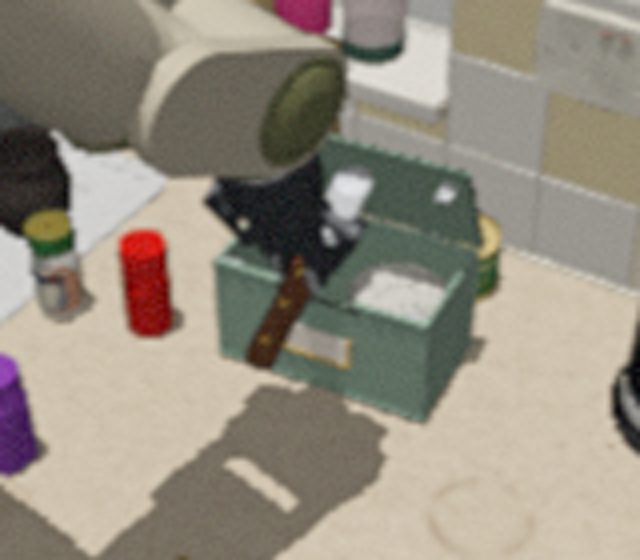

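The lid is now near upright and the tin's interior is visible. I'll push it back to its stop.

>>> {"fn": "carry_out", "kwargs": {"motion": [[[0.1, 0, 0.6, 0, 0, 0, 1.5], [0.1, 0, 1.2, 0, 0, 0, 1.5], [0.2, 0, 1.8, 0, 0, 0, 1.5], [0.3, 0, 2.4, 0, 0, 0, 1.5], [0.3, 0, 2.4, 0, 0, 0, 1.5]]]}}

```text
time_s: 12.38
position: [0.6135, 0.0588, 0.1285]
tool_rot: [[0.343, -0.103, 0.934], [0.035, 0.995, 0.097], [-0.939, -0.0, 0.345]]
ft_force: [-0.3, -0.1, -0.5]
grip_width: 0.0207
```

>>> {"fn": "carry_out", "kwargs": {"motion": [[[0.2, 0, 0.6, 0, 0, 0, 1.5], [0.5, 0, 1.2, 0, 0, 0, 1.5], [0.8, 0, 1.8, 0, 0, 0, 1.5], [1.0, 0, 2.3, 0, 0, 0, 1.5], [1.0, 0, 2.3, 0, 0, 0, 1.5]]]}}

```text
time_s: 12.8
position: [0.6381, 0.0615, 0.1265]
tool_rot: [[0.342, -0.103, 0.934], [0.035, 0.995, 0.097], [-0.939, -0.0, 0.344]]
ft_force: [-0.4, 0.4, -0.2]
grip_width: 0.0207
```

```bash
python3 - <<'E'
from h import *; from rig import env
S=env.get_image("scene");s=env.observe();print(s["position"],s["ft_force"],s["wrist_torque"],s["grip_width"])
cv2.imwrite("pics/w10.png",cv2.resize(S["image"][120:260,240:400],(480,420),interpolation=cv2.INTER_CUBIC)[:,:,::-1])
E
```

```text
[0.63766447 0.0614407  0.12644732] [ 0.25877536  0.14977513 -1.05096127] [-0.05216872  0.21517694  0.00362539] 0.02046283849547208
```

View pics/w10.png

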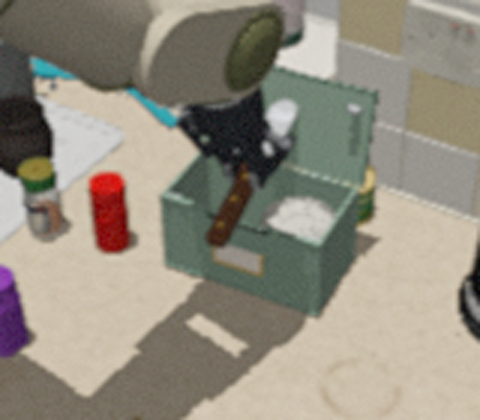

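The lid is well past vertical and stays open. I'll back the knife out and bring it level.

>>> {"fn": "carry_out", "kwargs": {"motion": [[[-1.5, 0, -2.2, 0, 0, 0, 1.5], [-3, 0, -4.5, 0, 0, 0, 1.5], [-4.5, 0, -7, 0, 0, 0, 1.5], [-6, 0, -9.5, 0, 0, 0, 1.5], [-7.2, 0, -11.2, 0, 0, 0, 1.5]]]}}

```text
time_s: 13.27
position: [0.5055, 0.0482, 0.1559]
tool_rot: [[0.341, -0.103, 0.934], [0.035, 0.995, 0.097], [-0.939, 0.0, 0.343]]
ft_force: [-0.0, -0.0, -0.6]
grip_width: 0.0203
```

>>> {"fn": "carry_out", "kwargs": {"motion": [[[0, 0, 0, 0, 0.1, 0, 1.5], [0, 0, 0, 0, 0.2, 0, 1.5], [0, 0, 0, 0, 0.3, 0, 1.5], [0, 0, 0, 0, 0.35, 0, 1.5], [0, 0, 0, 0, 0.35, 0, 1.5]]]}}

```text
time_s: 13.68
position: [0.5093, 0.048, 0.1556]
tool_rot: [[0.0, -0.103, 0.995], [-0.0, 0.995, 0.103], [-1.0, -0.0, 0.0]]
ft_force: [-0.2, -0.9, -1.6]
grip_width: 0.0208
```

```bash
python3 - <<'E'
from h import *; from rig import env
S=env.get_image("scene");W=env.get_image("wrist");s=env.observe();print(s["position"],s["ft_force"],s["grip_width"])
pickle.dump((S,W),open("w11.pkl","wb"))
P=np.array
for a in(1.4,1.57,1.7,1.9):
    h=P([.7177,.067,.112]);x=P([.9947,.103,0]);y=P([-.103,.9947,0]);print(a,proj(S,h-.115*np.cos(a)*x+P([0,0,.115*np.sin(a)])-.102*y).round(1))
cv2.imwrite("pics/w11.png",np.hstack([cv2.resize(S["image"][100:280,240:400],(360,405)),cv2.resize(W["image"],(440,275)).repeat(1,0) if 0 else cv2.copyMakeBorder(cv2.resize(W["image"],(440,275)),0,130,0,0,0)])[:,:,::-1])
rel(s,(.50,-.15,.08),down(92))
E
```

```text
[0.50766629 0.04822435 0.15535161] [-1.43999656  0.22171485 -1.27388344] 0.0205207804105862
1.4 [361.4 158.2]
1.57 [363.6 154.7]
1.7 [365.3 152.6]
1.9 [367.6 150.5]
shift cm [  7.53 -19.64  -2.82] rot [ 0.069  0.001 -0.   ] rows 5.1
```

View pics/w11.png

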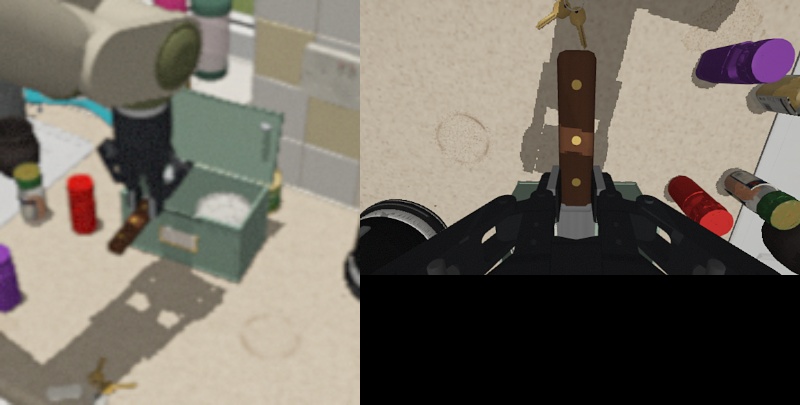

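The lid's corner at (282,118) corresponds to about 1.7 rad. The handle is unchanged in the grip, so no slip. Now I'll lay the knife down.

>>> {"fn": "carry_out", "kwargs": {"motion": [[[0, -2, -1, 0, 0, 0, 1.5], [0, -5, -2.8, 0, 0, 0, 1.5], [0, -8, -2.8, 0, 0, 0, 1.5], [0, -11, -2.8, 0, 0, 0, 1.5], [0, -14, -2.8, 0, 0, 0, 1.5]]]}}

```text
time_s: 14.2
position: [0.4934, -0.0952, 0.1561]
tool_rot: [[0.002, -0.103, 0.995], [-0.0, 0.995, 0.103], [-1.0, -0.001, 0.002]]
ft_force: [1.5, 0.8, -0.8]
grip_width: 0.0207
```

>>> {"fn": "carry_out", "kwargs": {"motion": [[[2, -2.5, 0, 0.03, 0, 0, 1.5], [4, -4, 0, 0.069, 0, 0, 1.5], [6, -5.6, 0, 0.069, 0, 0, 1.5], [8, -5.6, 0, 0.069, 0, 0, 1.5], [10, -5.6, 0, 0.069, 0, 0, 1.5]]]}}

```text
time_s: 14.62
position: [0.4993, -0.1505, 0.0551]
tool_rot: [[0.002, -0.032, 0.999], [-0.001, 0.999, 0.032], [-1.0, -0.001, 0.002]]
ft_force: [0.5, -0.5, -1.8]
grip_width: 0.0207
```

>>> {"fn": "carry_out", "kwargs": {"motion": [[[2, 0, 0, 0, 0, 0, 1.5], [4, 0, 0, 0, 0, 0, 1.5], [5, 0, 0, 0, 0, 0, 1.5], [5.6, 0, 0, 0, 0, 0, 1.5], [5.6, 0, 0, 0, 0, 0, 1.5]]]}}

```text
time_s: 15.03
position: [0.4994, -0.1496, -0.0007]
tool_rot: [[-0.0, -0.034, 0.999], [0.0, 0.999, 0.034], [-1.0, 0.0, -0.0]]
ft_force: [0.2, 0.5, -0.0]
grip_width: 0.0207
```

```bash
python3 - <<'E'
from h import *; from rig import env
s=env.observe();print(s["position"],s["ft_force"],s["grip_width"])
rel(s,(.50,-.15,-.017),down(92))
E
```

```text
[ 0.49941716 -0.14957977 -0.00070226] [ 0.16282852  0.49595005 -0.00405524] 0.020723532338275428
shift cm [ 1.63 -0.04  0.06] rot [-0.001 -0.    -0.   ] rows 0.4
```

>>> {"fn": "carry_out", "kwargs": {"motion": [[[0.5, 0, 0, 0, 0, 0, 1.5], [1.0, 0, 0, 0, 0, 0, 1.5], [1.5, 0, 0, 0, 0, 0, 1.5], [1.6, 0, 0, 0, 0, 0, 1.5], [1.6, 0, 0, 0, 0, 0, 1.5]]]}}

```text
time_s: 15.45
position: [0.4998, -0.1497, -0.0165]
tool_rot: [[-0.0, -0.034, 0.999], [0.0, 0.999, 0.034], [-1.0, 0.0, -0.0]]
ft_force: [-0.1, 0.6, -1.1]
grip_width: 0.0209
```

>>> {"fn": "carry_out", "kwargs": {"motion": [[[0, 0, 0, 0, 0, 0, 3], [0, 0, 0, 0, 0, 0, 4.5], [0, 0, 0, 0, 0, 0, 4.5], [0, 0, 0, 0, 0, 0, 4.5]]]}}

```text
time_s: 15.78
position: [0.5, -0.1499, -0.0161]
tool_rot: [[0.0, -0.034, 0.999], [-0.0, 0.999, 0.034], [-1.0, -0.0, 0.0]]
ft_force: [0.1, -0.4, -0.4]
grip_width: 0.0449
```

>>> {"fn": "carry_out", "kwargs": {"motion": [[[-2, 0, 0, 0, 0, 0, 4.5], [-5, 0, 0, 0, 0, 0, 4.5], [-9, 0, 0, 0, 0, 0, 6.5], [-13, 0, 0, 0, 0, 0, 6.5], [-17, 0, 0, 0, 0, 0, 6.5]]]}}

```text
time_s: 16.2
position: [0.4994, -0.1495, 0.1557]
tool_rot: [[-0.0, -0.034, 0.999], [0.0, 0.999, 0.034], [-1.0, 0.0, -0.0]]
ft_force: [0.6, -0.5, 0.6]
grip_width: 0.0648
```

>>> {"fn": "carry_out", "kwargs": {"motion": [[[-2, 2, 0, 0, 0, 0, 6.5], [-4, 6, 0, 0, 0, 0, 6.5], [-4, 10, 0, 0, 0, 0, 6.5], [-4, 14, 0, 0, 0, 0, 6.5], [-4, 18, 0, 0, 0, 0, 6.5]]]}}

```text
time_s: 16.62
position: [0.4933, 0.0319, 0.1943]
tool_rot: [[0.001, -0.034, 0.999], [-0.0, 0.999, 0.034], [-1.0, -0.0, 0.001]]
ft_force: [0.7, 0.5, -0.9]
grip_width: 0.0649
```

>>> {"fn": "carry_out", "kwargs": {"motion": [[[0, 3, 0, 0, 0, 0, 6.5], [0, 3, 0, 0, 0, 0, 6.5], [0, 3, 0, 0, 0, 0, 6.5]]]}}

```text
time_s: 16.87
position: [0.4924, 0.0613, 0.1938]
tool_rot: [[0.0, -0.037, 0.999], [-0.0, 0.999, 0.037], [-1.0, -0.0, 0.0]]
ft_force: [0.5, -0.1, -0.5]
grip_width: 0.065
```

```bash
python3 - <<'E'
from h import *; from rig import env
S=env.get_image("scene");W=env.get_image("wrist");T=env.get_image("top");s=env.observe();print(s["position"],s["grip_width"],s["q"])
pickle.dump((S,W,T),open("w12.pkl","wb"))
k=blobs(S,(0,100,20),(15,255,150),(300,240,420,300))
for c in k[:2]: print(cv2.boundingRect(c))
for z in(.018,): print(proj(S,(.414,-.153,z)),proj(S,(.524,-.149,z)))
p=lambda d,lo,hi,roi,z:[(cv2.minEnclosingCircle(c)[0],onz(d,cv2.minEnclosingCircle(c)[0],z).round(4).tolist(),cv2.contourArea(c)) for c in blobs(d,lo,hi,roi,8)[:2]]
print("yellow top",p(T,(18,110,120),(32,255,255),(220,240,245,268),.1)); print("green top",p(T,(20,90,60),(45,255,150),(222,198,247,222),.097))
a=np.vstack([cv2.resize(S["image"][130:310,190:430],(480,360)),cv2.resize(W["image"],(480,240)) if 0 else cv2.copyMakeBorder(cv2.resize(T["image"][150:290,190:430],(411,240),interpolation=cv2.INTER_CUBIC),0,0,0,69,0)])
cv2.imwrite("pics/w12.png",a[:,:,::-1])
rel(s,(.574,.321,.2),down(5.9))
E
```

```text
[0.49282924 0.05917602 0.19366864] 0.06438934907120293 [-6.83937145e+00  1.71431838e+01  8.41085941e+01 -1.16520319e-02
  7.87483596e+01 -9.87319589e+01]
(343, 256, 21, 26)
[345.46050421 278.71572186] [361.80089808 253.51677056]
yellow top [((229.65573120117188, 254.86065673828125), [0.4307, 0.325, 0.1], 127.5)]
green top [((231.73077392578125, 208.42308044433594), [0.5758, 0.3209, 0.097], 105.5)]
shift cm [-0.64 25.9   8.98] rot [1.501 0.    0.   ] rows 12.0
```

View pics/w12.png

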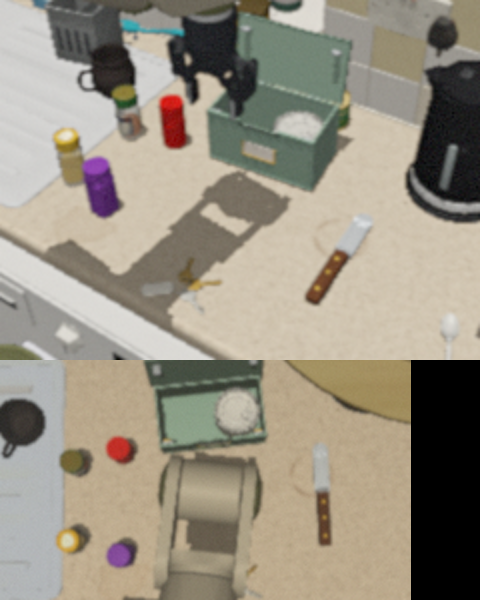

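The knife lies flat at about (0.50,-0.15) and the lid stays open. The green cap is at (0.575,0.321) and the yellow cap at (0.4305,0.325). I'll take the green jar first, with the jaws along the tin's x.

>>> {"fn": "carry_out", "kwargs": {"motion": [[[0, 3, 1, 0, 0, 0, 7], [0, 7, 3, 0, 0, 0, 7], [0, 11, 5, 0, 0, 0, 7], [0, 15, 7, 0, 0, 0, 7], [0, 18, 8, 0, 0, 0, 7]]]}}

```text
time_s: 17.43
position: [0.568, 0.243, 0.1935]
tool_rot: [[0.0, -0.032, 1.0], [-0.0, 1.0, 0.032], [-1.0, -0.0, 0.0]]
ft_force: [1.7, -0.7, -0.1]
grip_width: 0.07
```

>>> {"fn": "carry_out", "kwargs": {"motion": [[[0, 2, 0.2, 0.12, 0, 0, 7], [0, 4, 0.4, 0.24, 0, 0, 7], [0, 6, 0.6, 0.36, 0, 0, 7], [0, 7.9, 1, 0.48, 0, 0, 7], [0, 7.9, 1, 0.6, 0, 0, 7]]]}}

```text
time_s: 17.85
position: [0.5744, 0.3235, 0.1929]
tool_rot: [[-0.0, 0.541, 0.841], [0.001, 0.841, -0.541], [-1.0, 0.0, -0.001]]
ft_force: [0.7, 0.1, -1.1]
grip_width: 0.07
```

>>> {"fn": "carry_out", "kwargs": {"motion": [[[0, 0, 0, 0.12, 0, 0, 7], [0, 0, 0, 0.24, 0, 0, 7], [0, 0, 0, 0.36, 0, 0, 7], [0, 0, 0, 0.48, 0, 0, 7], [0, 0, 0, 0.6, 0, 0, 7]]]}}

```text
time_s: 18.27
position: [0.5747, 0.3205, 0.1934]
tool_rot: [[-0.0, 0.922, 0.387], [-0.0, 0.387, -0.922], [-1.0, -0.0, 0.0]]
ft_force: [0.8, 0.5, 0.3]
grip_width: 0.0703
```

>>> {"fn": "carry_out", "kwargs": {"motion": [[[0, 0, 0, 0.12, 0, 0, 7], [0, 0, 0, 0.24, 0, 0, 7], [0, 0, 0, 0.3, 0, 0, 7], [0, 0, 0, 0.3, 0, 0, 7], [0, 0, 0, 0.3, 0, 0, 7]]]}}

```text
time_s: 18.68
position: [0.5744, 0.3209, 0.1935]
tool_rot: [[-0.0, 0.994, 0.105], [-0.0, 0.105, -0.994], [-1.0, -0.0, 0.0]]
ft_force: [-0.8, -0.2, -0.7]
grip_width: 0.0698
```

```bash
python3 - <<'E'
from h import *; from rig import env
W=env.get_image("wrist");s=env.observe();print(s["position"],s["grip_width"],s["q"][5])
pickle.dump(W,open("w13.pkl","wb"));print(proj(W,(.575,.321,.097)))
for c in blobs(W,(20,90,40),(85,255,190),amin=200)[:4]: (u,r)=cv2.minEnclosingCircle(c);print(u,r,onz(W,u,.097).round(4),cv2.contourArea(c))
rel(s,(.575,.321,.054),down(5.9))
E
```

```text
[0.5742966  0.32114034 0.19352037] 0.0700826501802957 12.859304599322996
[313.7678358  194.78233993]
(559.0, 302.5) 90.12362670898438 [0.8301 0.2361 0.097 ] 7154.0
(314.78497314453125, 190.22032165527344) 25.502840042114258 [0.5755 0.3253 0.097 ] 1828.0
(172.2807159423828, 163.2114715576172) 35.2706413269043 [0.4498 0.3363 0.097 ] 1311.0
(619.9957275390625, 379.9476013183594) 26.21177864074707 [0.9283 0.1487 0.097 ] 721.5
shift cm [13.95  0.07  0.02] rot [0.003 0.    0.   ] rows 3.3
```

>>> {"fn": "carry_out", "kwargs": {"motion": [[[4, 0.1, -0.1, 0, 0, 0, 7], [7.5, 0.1, -0.2, 0, 0, 0, 7], [10.5, 0.1, -0.2, 0, 0, 0, 7], [13, 0.1, -0.2, 0, 0, 0, 7], [13.9, 0.1, -0.2, 0, 0, 0, 7]]], "grip_force": 40}}

```text
time_s: 19.15
position: [0.573, 0.3231, 0.0506]
tool_rot: [[-0.006, 0.994, 0.106], [-0.002, 0.106, -0.994], [-1.0, -0.006, 0.001]]
ft_force: [-0.5, -0.0, 0.2]
grip_width: 0.07
```

>>> {"fn": "carry_out", "kwargs": {"motion": [[[0, 0, 0, 0, 0, 0, 7], [0, 0, 0, 0, 0, 0, 5], [0, 0, 0, 0, 0, 0, 3.5], [0, 0, 0, 0, 0, 0, 3.5], [0, 0, 0, 0, 0, 0, 3.5]]]}}

```text
time_s: 19.57
position: [0.5757, 0.3245, 0.0571]
tool_rot: [[0.004, 0.994, 0.105], [0.001, 0.105, -0.994], [-1.0, 0.004, -0.001]]
ft_force: [-1.0, -0.2, 6.6]
grip_width: 0.0429
```

>>> {"fn": "carry_out", "kwargs": {"motion": [[[0, 0, 0, 0, 0, 0, 3.5], [0, 0, 0, 0, 0, 0, 3.5], [0, 0, 0, 0, 0, 0, 3.5]]]}}

```text
time_s: 19.82
position: [0.5757, 0.3245, 0.0571]
tool_rot: [[0.004, 0.994, 0.105], [0.001, 0.105, -0.994], [-1.0, 0.004, -0.001]]
ft_force: [-0.3, 0.0, 6.6]
grip_width: 0.0432
```

```bash
python3 - <<'E'
from h import *; from rig import env
W=env.get_image("wrist");s=env.observe();print(s["position"],s["grip_width"],s["ft_force"])
cv2.imwrite("pics/w14.png",W["image"][80:330,100:540][:,:,::-1])
E
```

```text
[0.57564397 0.3244884  0.05706636] 0.04352098683224495 [-0.90238212 -0.44772146  6.40960433]
```

View pics/w14.png

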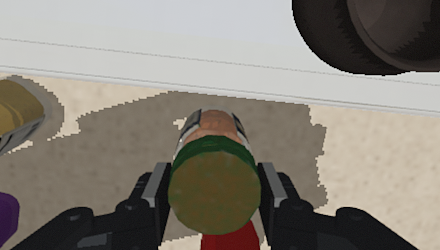

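The green jar is gripped by its cap at (215,195). I'll refine the tin's rim from the earlier clear top view while lifting.

>>> {"fn": "carry_out", "kwargs": {"motion": [[[-2, 0, 0, 0, 0, 0, 3.5], [-5, 0, 0, 0, 0, 0, 3.5], [-9, 0, 0, 0, 0, 0, 3.5], [-12.5, 0, 0, 0, 0, 0, 3.5], [-15.5, 0, 0, 0, 0, 0, 3.5]]]}}

```text
time_s: 20.28
position: [0.5747, 0.3242, 0.2136]
tool_rot: [[0.003, 0.994, 0.105], [0.001, 0.105, -0.994], [-1.0, 0.003, -0.001]]
ft_force: [0.4, 0.1, -0.0]
grip_width: 0.0432
```

```bash
python3 - <<'E'
from h import *; from rig import env
S,W,T=pickle.load(open("w12.pkl","rb"));s=env.observe();print(s["position"],s["ft_force"],s["grip_width"])
hsv=cv2.cvtColor(T["image"],cv2.COLOR_RGB2HSV)
g=((hsv[:,:,0]>42)&(hsv[:,:,0]<95)&(hsv[:,:,1]>28))
L=[];Rr=[]
for r in range(174,198,2):
    xs=np.nonzero(g[r,265:365])[0]+265
    if len(xs)>3: print(r,xs.min(),xs.max(),onz(T,(xs.min()-.5,r),.112).round(4)[:2],onz(T,(xs.max()+.5,r),.112).round(4)[:2])
for c in(285,300,315,330,340): 
    ys=np.nonzero(g[150:215,c])[0]+150;print("col",c,ys.max(),onz(T,(c,ys.max()+.5),.112).round(4)[:2],hsv[ys.max()-8:ys.max()+2,c,2].tolist())
print("cam",-np.array(T["R"]).T@T["t"])
# tuna top circle, whitish
for z in(.086,):
    m=cv2.inRange(hsv,np.array((0,0,120)),np.array((30,60,255)))[165:200,312:345];ys,xs=np.nonzero(m);print("tuna",len(xs),onz(T,(xs.mean()+312,ys.mean()+165),z).round(4))
E
```

```text
[0.57467029 0.32420132 0.21357607] [ 0.44726891  0.0887277  -0.03062298] 0.0431834773361736
174 282 342 [0.6813 0.1627] [ 0.6791 -0.0295]
176 282 342 [0.675  0.1628] [ 0.6727 -0.0294]
178 283 314 [0.6685 0.1596] [0.6674 0.0589]
180 282 314 [0.6622 0.1628] [0.661 0.059]
182 282 314 [0.6559 0.1628] [0.6546 0.059 ]
184 282 343 [0.6495 0.1628] [ 0.6472 -0.0321]
186 285 343 [0.643  0.1534] [ 0.6409 -0.032 ]
188 285 343 [0.6367 0.1534] [ 0.6345 -0.0318]
190 283 318 [0.6304 0.1597] [0.6291 0.0467]
192 283 344 [0.6241 0.1597] [ 0.6218 -0.0348]
194 283 344 [0.6178 0.1597] [ 0.6155 -0.0346]
196 291 341 [0.6112 0.1347] [ 0.6093 -0.0251]
col 285 201 [0.5941 0.1519] [68, 69, 77, 115, 138, 148, 145, 124, 89, 79]
col 300 200 [0.5966 0.105 ] [162, 163, 161, 162, 161, 157, 143, 107, 73, 71]
col 315 197 [0.6055 0.058 ] [157, 160, 162, 163, 162, 158, 146, 118, 91, 94]
col 330 197 [0.605 0.011] [179, 169, 148, 121, 115, 135, 125, 93, 72, 82]
col 340 195 [ 0.6109 -0.0205] [133, 143, 150, 166, 179, 168, 155, 124, 86, 69]
cam [0.42867579 0.03953059 1.60349992]
tuna 564 [0.6657 0.013  0.086 ]
```

>>> {"fn": "carry_out", "kwargs": {"motion": [[[0, 1, 3.5, 0, 0, 0, 3.5], [0, 2.5, 7.5, 0, 0, 0, 3.5], [0, 4, 11.5, 0, 0, 0, 3.5], [0, 5, 15.5, 0, 0, 0, 3.5], [0, 5.9, 19, 0, 0, 0, 3.5]]]}}

```text
time_s: 20.7
position: [0.6538, 0.1391, 0.2105]
tool_rot: [[0.001, 0.994, 0.105], [-0.0, 0.105, -0.994], [-1.0, 0.001, 0.0]]
ft_force: [-0.1, 0.8, -0.8]
grip_width: 0.0433
```

>>> {"fn": "carry_out", "kwargs": {"motion": [[[0, 0, 0.6, 0, 0, 0, 3.5], [0, 0, 0.6, 0, 0, 0, 3.5], [0, 0, 0.6, 0, 0, 0, 3.5], [0, 0, 0.6, 0, 0, 0, 3.5]]]}}

```text
time_s: 21.03
position: [0.6533, 0.1369, 0.2102]
tool_rot: [[0.001, 0.994, 0.106], [0.0, 0.106, -0.994], [-1.0, 0.001, -0.0]]
ft_force: [-0.4, -0.1, -0.9]
grip_width: 0.0431
```

```bash
python3 - <<'E'
from h import *; from rig import env
W=env.get_image("wrist");s=env.observe();print(s["position"],s["grip_width"],s["ft_force"])
pickle.dump(W,open("w15.pkl","wb"))
c0=np.array([.661,.066,0]);x=np.array([.9949,.101,0]);y=np.array([-.101,.9949,0])
im=W["image"].copy()
for a,b in((-.052,.095),(.052,.095),(-.052,-.095),(-.056,.099)):
    u=proj(W,c0+a*x+b*y+[0,0,.112]);print((a,b),u.round(0));cv2.drawMarker(im,tuple(int(v) for v in u),(255,0,0),0,12,1)
cv2.imwrite("pics/w15.png",im[:,:,::-1])
rel(s,(.654,.1356,.2),down(5.8))
E
```

```text
[0.65330386 0.13706916 0.21013708] 0.043230365503632434 [-0.16495565  0.67566244 -0.73909815]
(-0.052, 0.095) [254. 168.]
(0.052, 0.095) [373. 169.]
(-0.052, -0.095) [263. 347.]
(-0.056, 0.099) [250. 163.]
shift cm [1.01 0.05 0.15] rot [ 0.006 -0.    -0.   ] rows 0.2
```

View pics/w15.png

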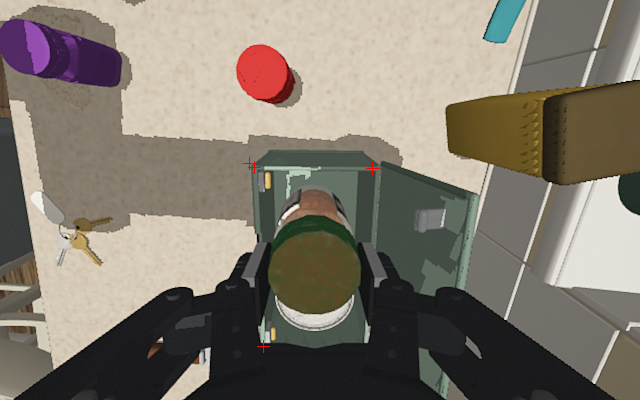

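The projected rim corners (254,168) and (373,169) lie on the real rim, and the jar hangs between the walls. Lowering now.

>>> {"fn": "carry_out", "kwargs": {"motion": [[[2, 0.05, 0.15, 0, 0, 0, 3.5], [4, 0.05, 0.15, 0, 0, 0, 3.5], [6, 0.05, 0.15, 0, 0, 0, 3.5], [8, 0.05, 0.15, 0, 0, 0, 3.5], [10, 0.05, 0.15, 0, 0, 0, 3.5]]]}}

```text
time_s: 21.5
position: [0.6539, 0.1356, 0.1092]
tool_rot: [[0.0, 0.994, 0.107], [0.0, 0.107, -0.994], [-1.0, 0.0, -0.0]]
ft_force: [-1.4, -0.8, -0.1]
grip_width: 0.043
```

>>> {"fn": "carry_out", "kwargs": {"motion": [[[1.5, 0, 0, 0, 0, 0, 3.5], [3, 0, 0, 0, 0, 0, 3.5], [4, 0, 0, 0, 0, 0, 3.5], [4.5, 0, 0, 0, 0, 0, 3.5], [4.5, 0, 0, 0, 0, 0, 3.5]]]}}

```text
time_s: 21.92
position: [0.6541, 0.1347, 0.0643]
tool_rot: [[-0.001, 0.994, 0.106], [0.0, 0.106, -0.994], [-1.0, -0.001, -0.0]]
ft_force: [-0.3, 0.5, -0.6]
grip_width: 0.0431
```

Almost on the floor, about 1 mm up. A touch more, then release with a small opening and lift.

>>> {"fn": "carry_out", "kwargs": {"motion": [[[0.1, 0, 0, 0, 0, 0, 3.5], [0.2, 0, 0, 0, 0, 0, 3.5], [0.2, 0, 0, 0, 0, 0, 4.4], [0.2, 0, 0, 0, 0, 0, 4.9], [0.2, 0, 0, 0, 0, 0, 5.3]]]}}

```text
time_s: 22.33
position: [0.6547, 0.1339, 0.0632]
tool_rot: [[0.001, 0.994, 0.105], [0.0, 0.105, -0.994], [-1.0, 0.001, 0.0]]
ft_force: [-0.0, 0.1, 0.6]
grip_width: 0.0529
```

>>> {"fn": "carry_out", "kwargs": {"motion": [[[0, 0, 0, 0, 0, 0, 5.3], [-1, 0, 0, 0, 0, 0, 5.3], [-3, 0, 0, 0, 0, 0, 5.3], [-6, 0, 0, 0, 0, 0, 5.3], [-9, 0, 0, 0, 0, 0, 5.3]]]}}

```text
time_s: 22.75
position: [0.6541, 0.1339, 0.1542]
tool_rot: [[-0.001, 0.994, 0.105], [-0.0, 0.105, -0.994], [-1.0, -0.001, -0.0]]
ft_force: [-0.1, -0.5, 0.3]
grip_width: 0.0526
```

>>> {"fn": "carry_out", "kwargs": {"motion": [[[-3, 0, 0, 0, 0, 0, 7], [-6, 0, 0, 0, 0, 0, 7], [-6, 0, -4, 0, 0, 0, 7], [-6, 0, -4, 0, 0, 0, 7], [-6, 0, -4, 0, 0, 0, 7]]]}}

```text
time_s: 23.17
position: [0.6498, 0.1752, 0.2137]
tool_rot: [[0.001, 0.994, 0.107], [0.0, 0.107, -0.994], [-1.0, 0.001, -0.0]]
ft_force: [0.0, 1.1, -0.4]
grip_width: 0.0697
```

```bash
python3 - <<'E'
from h import *; from rig import env
W=env.get_image("wrist");s=env.observe();print(s["position"],s["grip_width"],s["ft_force"])
pickle.dump(W,open("w16.pkl","wb"))
cv2.imwrite("pics/w16.png",W["image"][:,:,::-1])
rel(s,(.4305,.327,.2136),down(5.8))
E
```

```text
[0.64994103 0.17415559 0.2129814 ] 0.06977569818872412 [ 0.82389913 -0.21973878  0.54237758]
shift cm [ -0.06 -20.2  -17.52] rot [0.005 0.    0.   ] rows 6.4
```

View pics/w16.png

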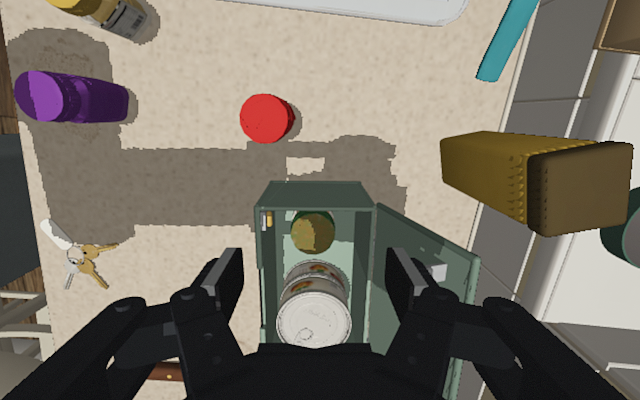

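The green jar stands in the tin, cap at (312,232), with the stacked tins at (315,310). Now I'll check the gap and go to the yellow jar.

```bash
python3 - <<'E'
from h import *
W=pickle.load(open("w16.pkl","rb"))
c0=np.array([.661,.066,0]);x=np.array([.9949,.101,0]);y=np.array([-.101,.9949,0])
for n,q,z in(("green",(312,232),.103),("tuna edge top",(315,288),.086),("tuna c",(315,316),.086),("tuna right?",(277,318),.086),("tuna l",(352,318),.086)):
    p=onz(W,q,z)-c0;print(n,(p@x).round(4),(p@y).round(4))
E
```

```text
green -0.0008 0.0684
tuna edge top 0.0027 -0.0045
tuna c 0.0029 -0.0405
tuna right? -0.0402 -0.0434
tuna l 0.045 -0.043
```

>>> {"fn": "carry_out", "kwargs": {"motion": [[[0, -3.5, -3, 0, 0, 0, 7], [0, -6.5, -6, 0, 0, 0, 7], [0, -9, -9, 0, 0, 0, 7], [0, -12, -11.5, 0, 0, 0, 7], [0, -14.5, -13, 0, 0, 0, 7]]]}}

```text
time_s: 23.63
position: [0.49, 0.2889, 0.2126]
tool_rot: [[-0.001, 0.994, 0.106], [0.0, 0.106, -0.994], [-1.0, -0.001, -0.0]]
ft_force: [0.0, 0.8, -0.2]
grip_width: 0.0696
```

>>> {"fn": "carry_out", "kwargs": {"motion": [[[0, -3, -2, 0, 0, 0, 7], [0, -5.7, -4.5, 0, 0, 0, 7], [0, -5.7, -4.5, 0, 0, 0, 7], [0, -5.7, -4.5, 0, 0, 0, 7], [0, -5.7, -4.5, 0, 0, 0, 7]]]}}

```text
time_s: 24.05
position: [0.4316, 0.326, 0.2127]
tool_rot: [[0.0, 0.995, 0.104], [-0.0, 0.104, -0.995], [-1.0, 0.0, 0.0]]
ft_force: [-0.3, 0.4, -1.3]
grip_width: 0.0705
```

```bash
python3 - <<'E'
from h import *; from rig import env
W=env.get_image("wrist");s=env.observe();print(s["position"],s["grip_width"])
pickle.dump(W,open("w17.pkl","wb"));print(proj(W,(.4305,.325,.1)))
for c in blobs(W,(18,110,120),(32,255,255),(200,100,440,300),80)[:4]: (u,r)=cv2.minEnclosingCircle(c);print(u,r,onz(W,u,.1).round(4),cv2.contourArea(c))
rel(s,(.4305,.326,.06),down(5.8))
E
```

```text
[0.43192547 0.32575542 0.21251133] 0.07028692163318055
[311.85200167 191.26312758]
(311.37322998046875, 189.73944091796875) 21.62843894958496 [0.4299 0.3264 0.1   ] 1297.5
shift cm [15.25 -0.14 -0.05] rot [0.002 0.    0.   ] rows 3.7
```

The gap between the green jar and the tins is about 50 mm, enough for the 44 mm yellow jar at tin y≈0.0205. Picking up the yellow jar.

>>> {"fn": "carry_out", "kwargs": {"motion": [[[4, -0.1, 0, 0, 0, 0, 7], [7.5, -0.1, 0, 0, 0, 0, 7], [11, -0.1, 0, 0, 0, 0, 7], [14, -0.1, 0, 0, 0, 0, 7], [15.2, -0.1, 0, 0, 0, 0, 7]]]}}

```text
time_s: 24.52
position: [0.4294, 0.3245, 0.0565]
tool_rot: [[-0.006, 0.995, 0.103], [-0.003, 0.103, -0.995], [-1.0, -0.006, 0.002]]
ft_force: [-0.1, 0.7, 0.0]
grip_width: 0.0699
```

>>> {"fn": "carry_out", "kwargs": {"motion": [[[0, 0, 0, 0, 0, 0, 7], [0, 0, 0, 0, 0, 0, 7], [0, 0, 0, 0, 0, 0, 5], [0, 0, 0, 0, 0, 0, 3.5], [0, 0, 0, 0, 0, 0, 3.5]]]}}

```text
time_s: 24.93
position: [0.4309, 0.3267, 0.0622]
tool_rot: [[0.003, 0.995, 0.105], [0.001, 0.105, -0.995], [-1.0, 0.003, -0.001]]
ft_force: [-0.1, -0.8, 3.8]
grip_width: 0.0418
```

>>> {"fn": "carry_out", "kwargs": {"motion": [[[0, 0, 0, 0, 0, 0, 3.5], [0, 0, 0, 0, 0, 0, 3.5], [0, 0, 0, 0, 0, 0, 3.5]]]}}

```text
time_s: 25.18
position: [0.4309, 0.3268, 0.0622]
tool_rot: [[0.003, 0.994, 0.105], [0.001, 0.105, -0.994], [-1.0, 0.003, -0.001]]
ft_force: [-0.9, -0.2, 6.7]
grip_width: 0.0419
```

>>> {"fn": "carry_out", "kwargs": {"motion": [[[-2, 0, 0, 0, 0, 0, 3.5], [-5, 0, 0, 0, 0, 0, 3.5], [-9, 0, 0, 0, 0, 0, 3.5], [-12.5, 0, 0, 0, 0, 0, 3.5], [-16, 0, 0, 0, 0, 0, 3.5]]]}}

```text
time_s: 25.6
position: [0.4297, 0.3263, 0.2231]
tool_rot: [[0.001, 0.994, 0.105], [0.0, 0.105, -0.994], [-1.0, 0.001, -0.0]]
ft_force: [-0.1, 0.4, -0.5]
grip_width: 0.0416
```

```bash
python3 - <<'E'
from h import *; from rig import env
s=env.observe();print(s["position"],s["grip_width"])
rel(s,(.659,.0864,.216),down(5.8))
E
```

```text
[0.42968564 0.32629094 0.22310391] 0.04163129563743396
shift cm [ 0.72 20.29 26.26] rot [ 0.004 -0.    -0.001] rows 8.0
```

>>> {"fn": "carry_out", "kwargs": {"motion": [[[0, 1.5, 2, 0, 0, 0, 3.5], [0, 3.5, 5, 0, 0, 0, 3.5], [0, 6, 8, 0, 0, 0, 3.5], [0, 8.5, 11, 0, 0, 0, 3.5], [0, 11, 14, 0, 0, 0, 3.5]]]}}

```text
time_s: 26.02
position: [0.5549, 0.1974, 0.2213]
tool_rot: [[0.001, 0.994, 0.105], [0.0, 0.105, -0.994], [-1.0, 0.001, -0.0]]
ft_force: [0.2, 0.4, -1.6]
grip_width: 0.0414
```

>>> {"fn": "carry_out", "kwargs": {"motion": [[[0, 2.5, 3, 0, 0, 0, 3.5], [0, 5, 6, 0, 0, 0, 3.5], [0, 7, 9, 0, 0, 0, 3.5], [0, 8.5, 11, 0, 0, 0, 3.5], [0, 9.3, 12.3, 0, 0, 0, 3.5]]]}}

```text
time_s: 26.43
position: [0.661, 0.0835, 0.2203]
tool_rot: [[-0.0, 0.995, 0.102], [-0.0, 0.102, -0.995], [-1.0, -0.0, 0.0]]
ft_force: [-0.1, 0.0, -1.4]
grip_width: 0.0416
```

>>> {"fn": "carry_out", "kwargs": {"motion": [[[0, 0, 0, 0, 0, 0, 3.5], [0, 0, 0, 0, 0, 0, 3.5], [0, 0, 0, 0, 0, 0, 3.5]]]}}

```text
time_s: 26.68
position: [0.6589, 0.0869, 0.2209]
tool_rot: [[-0.0, 0.994, 0.105], [0.0, 0.105, -0.994], [-1.0, -0.0, -0.0]]
ft_force: [-0.4, 0.2, -1.7]
grip_width: 0.0418
```

```bash
python3 - <<'E'
from h import *; from rig import env
s=env.observe();W=env.get_image("wrist");print(s["position"],s["grip_width"])
rel(s,(.659,.0864,.068),down(5.8))
c0=np.array([.661,.066,0]);x=np.array([.9949,.101,0]);y=np.array([-.101,.9949,0])
im=W["image"].copy()
for c in blobs(W,(18,110,100),(34,255,255),(200,100,440,400),200)[:3]:
    (u,r)=cv2.minEnclosingCircle(c);p=onz(W,u,.26)-c0;print(u,r,(p@x).round(4),(p@y).round(4))
cv2.imwrite("pics/w18.png",im[60:380,160:480][:,:,::-1])
E
```

```text
[0.65894009 0.08690878 0.22093769] 0.04175785579584691
shift cm [15.29  0.    0.06] rot [ 0.004 -0.     0.   ] rows 3.7
(309.41912841796875, 259.2669677734375) 51.12685775756836 -0.0013 0.0264
(313.0, 137.0) 22.203702926635742 0.0002 0.0816
(322.5, 211.5) 23.119356155395508 0.0045 0.0496
```

View pics/w18.png

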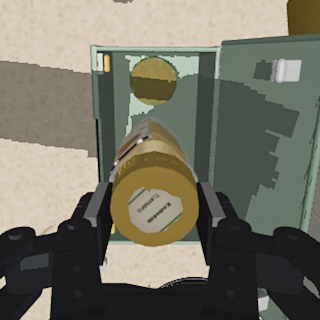

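>>> {"fn": "carry_out", "kwargs": {"motion": [[[2, 0, 0, 0, 0, 0, 3.5], [4, 0, 0, 0, 0, 0, 3.5], [6, 0, 0, 0, 0, 0, 3.5], [7.5, 0, 0, 0, 0, 0, 3.5], [9, 0, 0, 0, 0, 0, 3.5]]]}}

```text
time_s: 27.15
position: [0.6589, 0.0873, 0.1306]
tool_rot: [[0.001, 0.994, 0.106], [-0.0, 0.106, -0.994], [-1.0, 0.001, 0.0]]
ft_force: [-0.1, -0.8, -2.0]
grip_width: 0.0417
```

>>> {"fn": "carry_out", "kwargs": {"motion": [[[1.2, 0, 0, 0, 0, 0, 3.5], [2.4, 0, 0, 0, 0, 0, 3.5], [3.6, 0, 0, 0, 0, 0, 3.5], [4.2, 0, 0, 0, 0, 0, 3.5], [4.2, 0, 0, 0, 0, 0, 3.5]]]}}

```text
time_s: 27.57
position: [0.6585, 0.087, 0.0877]
tool_rot: [[-0.002, 0.994, 0.106], [0.0, 0.106, -0.994], [-1.0, -0.002, -0.0]]
ft_force: [0.3, -1.2, -0.9]
grip_width: 0.0418
```

>>> {"fn": "carry_out", "kwargs": {"motion": [[[0.6, 0, 0, 0, 0, 0, 3.5], [1.2, 0, 0, 0, 0, 0, 3.5], [1.7, 0, 0, 0, 0, 0, 3.5], [2, 0, 0, 0, 0, 0, 3.5], [2, 0, 0, 0, 0, 0, 3.5]]]}}

```text
time_s: 27.98
position: [0.6592, 0.0862, 0.0679]
tool_rot: [[-0.001, 0.995, 0.105], [0.0, 0.105, -0.995], [-1.0, -0.001, -0.0]]
ft_force: [-0.8, -0.4, -1.1]
grip_width: 0.0417
```

>>> {"fn": "carry_out", "kwargs": {"motion": [[[0.1, 0, 0, 0, 0, 0, 3.5], [0.1, 0, 0, 0, 0, 0, 3.5], [0.1, 0, 0, 0, 0, 0, 4.3], [0.1, 0, 0, 0, 0, 0, 4.8], [0.1, 0, 0, 0, 0, 0, 5.2]]]}}

```text
time_s: 28.4
position: [0.6597, 0.0862, 0.068]
tool_rot: [[0.001, 0.994, 0.105], [0.0, 0.105, -0.994], [-1.0, 0.001, 0.0]]
ft_force: [0.5, -0.1, -0.1]
grip_width: 0.0518
```

>>> {"fn": "carry_out", "kwargs": {"motion": [[[0, 0, 0, 0, 0, 0, 5.2], [-1, 0, 0, 0, 0, 0, 5.2], [-3, 0, 0, 0, 0, 0, 5.2], [-6, 0, 0, 0, 0, 0, 5.2], [-9, 0, 0, 0, 0, 0, 5.2]]]}}

```text
time_s: 28.82
position: [0.6592, 0.0862, 0.1592]
tool_rot: [[-0.001, 0.994, 0.105], [0.0, 0.105, -0.994], [-1.0, -0.001, -0.0]]
ft_force: [0.1, -0.6, 0.8]
grip_width: 0.0519
```

>>> {"fn": "carry_out", "kwargs": {"motion": [[[-3, 0, 0, 0, 0, 0, 5.2], [-6, 0, 0, 0, 0, 0, 5.2], [-6, -3, -3, 0, 0, 0, 5.2], [-6, -6, -5, 0, 0, 0, 5.2], [-6, -6, -5, 0, 0, 0, 5.2]]]}}

```text
time_s: 29.23
position: [0.5895, 0.1327, 0.2192]
tool_rot: [[-0.002, 0.994, 0.108], [0.001, 0.108, -0.994], [-1.0, -0.002, -0.001]]
ft_force: [0.9, -1.0, 0.7]
grip_width: 0.0519
```

>>> {"fn": "carry_out", "kwargs": {"motion": [[[0, -4, 0, 0, 0, 0, 5.2], [0, -8, 0, 0, 0, 0, 5.2], [0, -12, 0, 0, 0, 0, 5.2], [0, -12, 0, 0, 0, 0, 5.2], [0, -12, 0, 0, 0, 0, 5.2]]]}}

```text
time_s: 29.65
position: [0.4738, 0.1171, 0.219]
tool_rot: [[0.001, 0.994, 0.105], [0.0, 0.105, -0.994], [-1.0, 0.001, 0.0]]
ft_force: [1.3, -0.5, 0.7]
grip_width: 0.0521
```

```bash
python3 - <<'E'
from h import *; from rig import env
S=env.get_image("scene");T=env.get_image("top");W=env.get_image("wrist");s=env.observe();print(s["time_s"],s["position"],s["ft_force"])
pickle.dump((S,T,W),open("w19.pkl","wb"))
a=np.hstack([cv2.resize(S["image"][130:310,230:430],(400,360),interpolation=cv2.INTER_CUBIC),cv2.resize(T["image"][140:250,265:365],(327,360),interpolation=cv2.INTER_CUBIC)])
b=cv2.resize(W["image"],(384,240));b=cv2.copyMakeBorder(b,0,0,0,a.shape[1]-384,0)
cv2.imwrite("pics/w19.png",np.vstack([a,b])[:,:,::-1])
E
```

```text
29.8 [0.47644667 0.11700081 0.2183259 ] [ 0.99683756  0.14212456 -0.73744729]
```

View pics/w19.png

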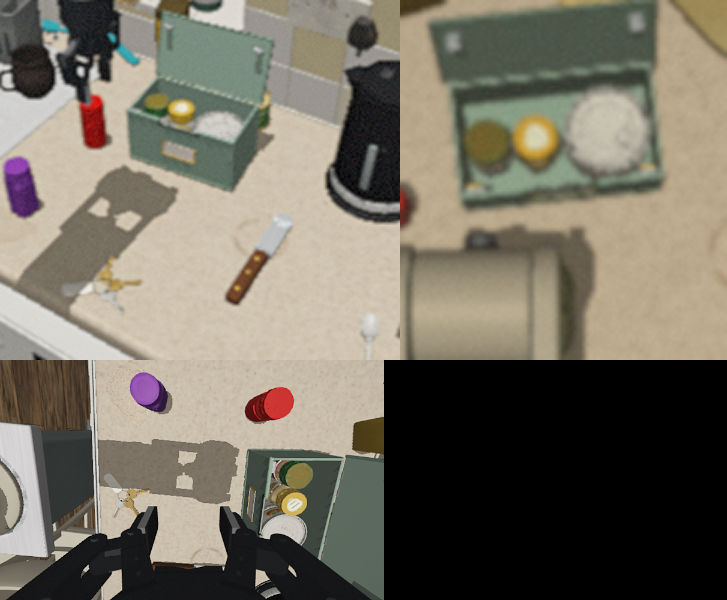

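The lid is open, and both caps sit level in the tin at (488,142) and (536,140) in the top view. The knife is flat and the arm is clear. Handing in.

```bash
python3 -c "
from rig import env
print(env.close_job())"
```

```text
the job is handed in; nothing more can be done
None
```

I levered the lid open with the knife, swung it back, laid the knife flat, and stood both jars in the tin. The job is handed in at about 30 s of the 72 s allowed; no verdict is reported, so success is my own reading of the images.

**Last checks:**
- **Lid:** it stays open at about 1.7 rad, judged from its corner in the scene picture.
- **Knife:** it lies flat on the worktop at about (0.50, -0.15).
- **Jars:** green is at about tin y +0.068 by image. Yellow was released at about +0.020. Both look upright, with undersides at floor height from the release heights.
- **Everything else:** the flat tins, the red and purple jars, the mug, the vegetable tin and the teaspoon look unmoved. The gripper is clear and touches nothing.

**What disagreed or failed:**
- **Tool frame:** the fingertips were about 29 mm farther back than the stated tool frame. My first grip on the knife closed above the handle without moving it, and I corrected the depth from the images and from feel.
- **Grip width:** the gripper reading was 2–3 mm below the true sizes.
- **Lid angle during levering:** I only estimated it from pixels, about 0.1 rad on the lever stroke and about 0.3 rad on the next lift. The knife was carrying roughly 4–5 N at that point.
- **Picture budget:** I viewed 20 pictures against a budget of 10. The missed grip used several of the extra ones; the rest were checks during levering and placing.

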